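# Scoop out the pebbles for the still-life bowl

### The job

Open all three wooden cases so that their lids stand open together, and look for the one with the grey pebbles. With the scoop, never your fingers, take every pebble out of that case and tip them all into the white bowl (a stray that falls outside the case may be picked up by hand), leaving the wood slice and stick in their cases. Then stand the scoop upright in the middle of its cork mat and shut all three lids fully, without disturbing the tape roll, ink jar or brush.

Things in the scene. Friction and masses are not known exactly. Their poses are not given: they have to be found in the camera images.
- case_a: One of three identical wooden cases fixed to the table, 90 mm (x) by 210 mm (y), rim 42 mm high; walls and floor 5 mm thick: inside 80 x 200 mm, 37 mm deep. Origin: centre of the underside; x points away from the robot to the hinge side, y along its length. One holds pebbles, one a slice of wood, one a squared stick; their places are shuffled.
- lid_a (a joint): Angle (rad) of the lid of case_a: 0 shut, grows as it opens, stops at 1.85, leaning back past upright, where it stays by its weight; below about 1.5 it falls shut. Plywood 90 x 210 x 6 mm, 120 g, light hinge along the case's y at x = +45 mm, z = 42 mm in the case's frame.
- lid_a_bar (a point): Centre of the brass bar that opens lid_a: 10 mm thick, 24 mm long along the case's y, on a 10 mm wide tongue, 21 mm clear of the middle of the lid's front edge; 111 mm from the hinge line; 46 mm above the table when shut. Pinched by its two ends it turns in the fingers as the lid swings.
- case_b: One of three identical wooden cases fixed to the table, 90 mm (x) by 210 mm (y), rim 42 mm high; walls and floor 5 mm thick: inside 80 x 200 mm, 37 mm deep. Origin: centre of the underside; x points away from the robot to the hinge side, y along its length. One holds pebbles, one a slice of wood, one a squared stick; their places are shuffled.
- lid_b (a joint): Angle (rad) of the lid of case_b: 0 shut, grows as it opens, stops at 1.85, leaning back past upright, where it stays by its weight; below about 1.5 it falls shut. Plywood 90 x 210 x 6 mm, 120 g, light hinge along the case's y at x = +45 mm, z = 42 mm in the case's frame.
- lid_b_bar (a point): Centre of the brass bar that opens lid_b: 10 mm thick, 24 mm long along the case's y, on a 10 mm wide tongue, 21 mm clear of the middle of the lid's front edge; 111 mm from the hinge line; 46 mm above the table when shut. Pinched by its two ends it turns in the fingers as the lid swings.
- case_c: One of three identical wooden cases fixed to the table, 90 mm (x) by 210 mm (y), rim 42 mm high; walls and floor 5 mm thick: inside 80 x 200 mm, 37 mm deep. Origin: centre of the underside; x points away from the robot to the hinge side, y along its length. One holds pebbles, one a slice of wood, one a squared stick; their places are shuffled.
- lid_c (a joint): Angle (rad) of the lid of case_c: 0 shut, grows as it opens, stops at 1.85, leaning back past upright, where it stays by its weight; below about 1.5 it falls shut. Plywood 90 x 210 x 6 mm, 120 g, light hinge along the case's y at x = +45 mm, z = 42 mm in the case's frame.
- lid_c_bar (a point): Centre of the brass bar that opens lid_c: 10 mm thick, 24 mm long along the case's y, on a 10 mm wide tongue, 21 mm clear of the middle of the lid's front edge; 111 mm from the hinge line; 46 mm above the table when shut. Pinched by its two ends it turns in the fingers as the lid swings.
- pebble0_mid (a point): Centre of a smooth grey pebble, 26 mm across and 16 mm thick (z), 15 g. 3 to 6 pebbles are present (absent ones give None), all lying at the -y end of one case (within 100 mm of that end wall), none on another.
- pebble1_mid (a point): Centre of a smooth grey pebble, 26 mm across and 16 mm thick (z), 15 g. 3 to 6 pebbles are present (absent ones give None), all lying at the -y end of one case (within 100 mm of that end wall), none on another.
- pebble2_mid (a point): Centre of a smooth grey pebble, 26 mm across and 16 mm thick (z), 15 g. 3 to 6 pebbles are present (absent ones give None), all lying at the -y end of one case (within 100 mm of that end wall), none on another.
- pebble3_mid (a point): Centre of a smooth grey pebble, 26 mm across and 16 mm thick (z), 15 g. 3 to 6 pebbles are present (absent ones give None), all lying at the -y end of one case (within 100 mm of that end wall), none on another.
- pebble4_mid (a point): Centre of a smooth grey pebble, 26 mm across and 16 mm thick (z), 15 g. 3 to 6 pebbles are present (absent ones give None), all lying at the -y end of one case (within 100 mm of that end wall), none on another.
- pebble5_mid (a point): Centre of a smooth grey pebble, 26 mm across and 16 mm thick (z), 15 g. 3 to 6 pebbles are present (absent ones give None), all lying at the -y end of one case (within 100 mm of that end wall), none on another.
- slice_mid (a point): Centre of a round slice of wood, 60 mm across and 12 mm thick, in one of the cases; it stays there.
- stick_mid (a point): Centre of a squared stick, 120 x 12 x 12 mm (x is its length), in one of the cases; it stays there.
- scoop_grip (a point): Grip of the 160 g scoop, on its upright wooden handle: a plate 14 mm thick (x), 36 mm wide (y), top 112 mm above the scoop's underside. This point is 90 mm above the underside, 31 mm behind the scoop's middle and 71 mm behind its lip. Axes: x towards the open mouth, z up. Handle and pan are one piece.
- scoop_mid (a point): Middle of the steel pan's floor, 2 mm above its underside; axes as for the grip. Pan 80 mm long (x), 70 mm wide (y), floor flat, 2 mm thick, open in front; the lip is 40 mm ahead; rear wall 32 mm high, side walls 28 mm high that begin 20 mm behind the lip.
- mat: Square cork mat, 130 x 130 x 4 mm, fixed to the table, on which the scoop stands at the start. Origin: centre of its underside.
- dish: Loose white ceramic bowl, 144 mm across the rim, 45 mm high, 450 g. Origin: centre of its underside; z up.
- tape: Bystander: roll of paper tape lying flat, 90 mm across, 25 mm high. Origin: centre of its underside.
- ink: Bystander: small ink jar, 48 mm across, 75 mm high. Origin: centre of its underside.
- brush: Bystander: paint brush about 200 mm long lying on the table. Origin at its underside.
There are look-alikes about, which are no part of the job. Of the things shaped like the part that bears scoop_grip, the bare steel one is meant.

How it is judged:
On the way, in this order (a step that is already met when the one before it is completed fails the run):
1. all three lids stand open at the same time (value of joint each of lid_a, lid_b, lid_c above 1.5 rad), for 0.2 s.
2. every pebble is in the bowl (horizontal distance between each of pebble0_mid, pebble1_mid, pebble2_mid, pebble3_mid, pebble4_mid, pebble5_mid and dish below 0.062 m and z of pebble0_mid in the frame of dish between 0 and 0.05 m and z of pebble1_mid in the frame of dish between 0 and 0.05 m and z of pebble2_mid in the frame of dish between 0 and 0.05 m and z of pebble3_mid in the frame of dish between 0 and 0.05 m and z of pebble4_mid in the frame of dish between 0 and 0.05 m and z of pebble5_mid in the frame of dish between 0 and 0.05 m), for 0.3 s.
At the end, for the whole second after the job is handed in: All pebbles rest in the upright bowl (within 62 mm of its axis, below 50 mm over its underside); all lids shut (within 0.06 rad); slice and stick inside their cases; scoop upright (0.12 rad) on the mat, its middle within 50 mm of the mat's centre (all of step 2 and x of slice_mid in the frame of case_b between -0.042 and 0.042 m and y of slice_mid in the frame of case_b between -0.102 and 0.102 m and z of slice_mid in the frame of case_b below 0.04 m and x of stick_mid in the frame of case_c between -0.042 and 0.042 m and y of stick_mid in the frame of case_c between -0.102 and 0.102 m and z of stick_mid in the frame of case_c below 0.04 m and linear speed of each of pebble0, pebble1, pebble2, pebble3, pebble4, pebble5 below 0.03 m/s and value of joint each of lid_a, lid_b, lid_c below 0.06 rad and angle between each of dish, scoop_mid's own z axis and vertical below 0.12 rad and linear speed of each of dish, scoop below 0.02 m/s and horizontal distance between scoop_mid and mat below 0.05 m and height (world z) of scoop_mid below 0.012 m); the robot touches nothing.
It fails at once if fingers touch a pebble that is still in its case ((contact force between the fingers and pebble0 above 0.5 N and x of pebble0_mid in the frame of case_a between -0.042 and 0.042 m and y of pebble0_mid in the frame of case_a between -0.102 and 0.102 m and z of pebble0_mid in the frame of case_a below 0.04 m) or (contact force between the fingers and pebble1 above 0.5 N and x of pebble1_mid in the frame of case_a between -0.042 and 0.042 m and y of pebble1_mid in the frame of case_a between -0.102 and 0.102 m and z of pebble1_mid in the frame of case_a below 0.04 m) or (contact force between the fingers and pebble2 above 0.5 N and x of pebble2_mid in the frame of case_a between -0.042 and 0.042 m and y of pebble2_mid in the frame of case_a between -0.102 and 0.102 m and z of pebble2_mid in the frame of case_a below 0.04 m) or (contact force between the fingers and pebble3 above 0.5 N and x of pebble3_mid in the frame of case_a between -0.042 and 0.042 m and y of pebble3_mid in the frame of case_a between -0.102 and 0.102 m and z of pebble3_mid in the frame of case_a below 0.04 m) or (contact force between the fingers and pebble4 above 0.5 N and x of pebble4_mid in the frame of case_a between -0.042 and 0.042 m and y of pebble4_mid in the frame of case_a between -0.102 and 0.102 m and z of pebble4_mid in the frame of case_a below 0.04 m) or (contact force between the fingers and pebble5 above 0.5 N and x of pebble5_mid in the frame of case_a between -0.042 and 0.042 m and y of pebble5_mid in the frame of case_a between -0.102 and 0.102 m and z of pebble5_mid in the frame of case_a below 0.04 m)).
It fails at once if a bystander (tape, ink jar, brush) is pushed more than 4 cm or the ink jar is upset (distance of any of tape, ink, brush from where it was at the start of the episode above 0.04 m or angle between ink's own z axis and vertical above 0.6 rad).
Of pebble0, pebble1, pebble2, pebble3, pebble4, pebble5 only 3 to 6 are there at a start; the rules pass over those that are not, and their reading is None.
At some moment in a run one of dish, scoop may be knocked a few centimetres aside while the robot is not near it.
It also fails if it takes over 210 s, if anything falls off the work surface, if the arm or the gripper's body presses on something with over 40 N, if the wrist force passes 120 N, or if a joint passes its speed limit or range.

### The arm

A 6-joint arm with a two-finger parallel gripper is mounted at the origin on the work surface. World frame = base frame: x ahead of the robot, y to its left, z up, the work surface at z = 0. Lengths are in m, angles in rad, forces in N, time in s.
With the tool pointing down it reaches from about 0.375 to 0.9 m from the base axis. Payload 3.1 kg.
Tool frame: the origin (TCP) lies at the very end of the fingers, on their centre line; the grasp point (between the pads) lies 19 mm behind it (env.grip_point_offset is the z of the grasp point in the tool frame, in m); z points along the fingers, y is the line along which they close (so a half turn about z gives the same grasp; the last joint's range is limited). The gripper opens to 87 mm and grips with 3 to 60 N. Pads are 19 mm wide; open, the fingers measure 117 mm over their backs; the gripper's body (75 mm by 190 mm) begins 51 mm behind the grasp point.
Start: joints at [1.127, 0.527, 1.433, -0, 1.181, -0.178], TCP at [0.164, 0.603, 0.187] pointing down, gripper open.
Joint ranges: [-3.08, 3.08], [-0.75, 2.2], [0.22, 2.44], [-1.43, 4.57], [0, 2.65], [-2.85, 2.85]. Speed limits (rad/s): [2.79, 2.79, 3.14, 3.14, 3.14, 3.14].

### API

Orientations are given as [roll, pitch, yaw] about the fixed x, y, z axes, in that order (R = Rz(yaw) Ry(pitch) Rx(roll)).
In Python, from plant import env gives the robot as it stands. The module is installed in compiled form; this text tells all that it offers.
- The arm moves only by the tool move_arm, never from a script. Its argument "series" is a list of rows, each an object of numbers: "grip": the opening, from 0 (shut) to 1 (fully open); "tx", "ty", "tz": the shift along the tool's x, y, z in units of 0.25 m (1.0 is 0.25 m); "ax", "ay", "az": the turn, a rotation vector about the tool's x, y, z in units of pi rad (1.0 is pi rad). A call has exactly 10 rows; each row is the pose to reach, as a shift and turn from the pose commanded when the call began, along the tool's axes at that moment, turning the shorter way round; what a row does not reach only later rows make up. A row lasts 1/8 s, in which the tool goes at most 62.5 mm and 10.7 degrees, less where a joint would pass 70% of its speed; a pose out of reach is approached as far as the arm can. A call with a number of a shift or a turn outside -1 to 1 is refused whole. A call with a gripper value outside its range is refused whole. The fingers move at their own pace and stop on an object; "newtons" is the grip in N (left out, the last holds). Time passes only in rows, so rows that repeat a pose let the fingers close, or fill a call up. It gives the time, the measured TCP pose, the force, the opening and the grip force at its end, in the units of the state.
- env.observe(): the state, without advancing time (a new reading comes with each control period).
- env.camera(name): name is "side" or "top" or "wrist"; returns the picture (400x640x3 uint8, blue, green, red); there is no depth.
- env.calibration(name): a dict with "fov_y" (degrees; the focal length in pixels is half the picture's height over the tangent of half this angle, whatever the lens; pixels are square), "cx", "cy" (the principal point, pixels), "k1" (the pictures are not rectified: a ray, as slopes to the right and down, at radius r is drawn at 1 + k1 r^2 times it, then the intrinsics apply), "R" (3x3) and "t" (3): a world point X has camera coordinates R X + t. Camera axes: x right, y down, z forward; pixel columns grow to the right and rows downward; lengths in m; the calibration is good to about 2 mm. A picture is of the moment at which its call begins: read the wrist's pose just before it. calibration takes no time and is no camera call; for the wrist camera it gives the pose at the moment of the call.
- env.hand_in(): hands the job in; it is judged then, once.
The state is a dict: "time": time; "q": joint angles; "dq": joint speeds; "tau": joint torques, N m; "eef_pos": TCP position; "tcp_rot": TCP orientation; "ft_force": force on the tool from outside, world axes, zero at the start; "torque": the same for the moment, N m; "gripper_width": opening from 0.0 (shut) to 1.0 (fully open); "grasp_force": force on a finger pad.
Only numpy, scipy, OpenCV 4.12 (cv2) and the standard library are available. Lean on these libraries where they do the work, as an engineer would, in place of code of your own. Each camera call takes 0.05 s, during which the arm holds its last target. There are 200 camera calls.

## Working session

There is one attempt and no reset: what is moved stays moved. The work goes in short steps, Python scripts to look and compute and a tool call to move; the robot and the scene stay as the last step left them, time stands still between calls to the robot, and variables do not carry over. Pictures are saved under pics/ and viewed, at most 14 in all, crops included, and the job is handed in when it is done.

Besides the shell and the picture viewer there is one more tool, called as name(argument=value, ...), one argument or row to a line, values as JSON. move_arm: Moves the arm, as the interface text tells. Shifts and turns lie within -1 to 1; 1 stands for 0.25 m of shift or pi rad of turn. Its arguments: {"type":"object","properties":{"series":{"type":"array"},"newtons":{"type":"number"}},"required":["series"]}

```bash
mkdir -p pics
python3 - <<'E'
from plant import env
import cv2
s=env.observe(); print({k:s[k] for k in('time','eef_pos','tcp_rot','gripper_width')}, env.grip_point_offset)
for n in('top','side','wrist'):
    c=env.calibration(n); print(n,c)
    cv2.imwrite(f'pics/{n}0.png',env.camera(n))
E
```

```text
{'time': 0.0, 'eef_pos': array([0.16318906, 0.60246666, 0.1858709 ]), 'tcp_rot': array([-3.13941164e+00, -3.83466915e-04,  2.87680029e+00]), 'gripper_width': 0.9967690164357504} -0.0187
top {'fov_y': 52.50131663708031, 'cx': 325.77465732879926, 'cy': 204.4073802332679, 'k1': 0.02025771211544851, 'R': array([[-1.01010216e-02, -9.99948869e-01, -4.77251647e-04],
       [-9.88849002e-01,  1.00598102e-02, -1.48581464e-01],
       [ 1.48578668e-01, -1.02889476e-03, -9.88900056e-01]]), 't': array([0.02023709, 0.4251762 , 1.28954378])}
side {'fov_y': 45.96463261876311, 'cx': 317.39251826015214, 'cy': 196.6525498849867, 'k1': 0.04474988392964196, 'R': array([[ 0.81296587, -0.5822604 ,  0.00770225],
       [-0.30597702, -0.43839154, -0.84509817],
       [ 0.4954438 ,  0.68467925, -0.53455567]]), 't': array([-0.31960102,  0.17740176,  1.275444  ])}
wrist {'fov_y': 66.8767308634128, 'cx': 315.06981409375254, 'cy': 200.92794226463843, 'k1': -0.02187650255281319, 'R': array([[ 0.26069189,  0.96541916, -0.0023613 ],
       [ 0.9226941 , -0.24843377,  0.29481563],
       [ 0.28403403, -0.0790348 , -0.95555124]]), 't': array([-0.62290079, -0.03693367,  0.3928876 ])}
```

View pics/top0.png

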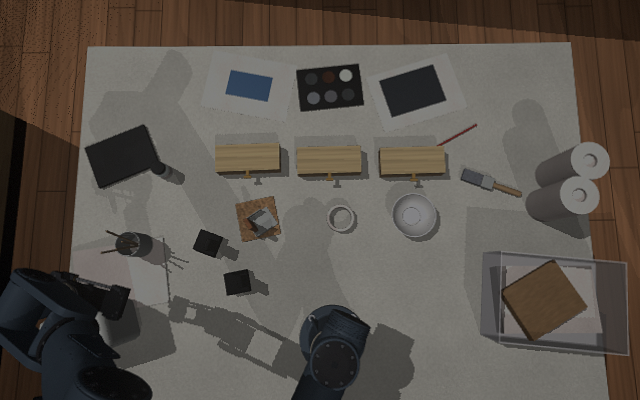

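View pics/side0.png

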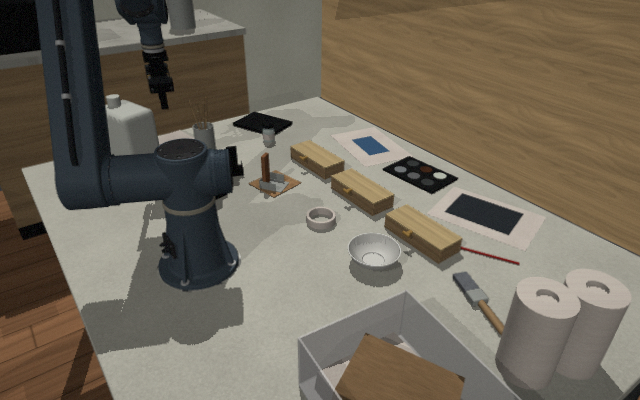

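The top view shows three cases with bars near (247,175), (329,177) and (413,178). The scoop on its mat is near (259,219), the tape at (341,218), and the bowl at (414,215). The side view confirms the layout.

```bash
cat > h.py <<'E'
from plant import env
import numpy as np, cv2
from scipy.spatial.transform import Rotation as Ro
def K(c):
    f=200/np.tan(np.radians(c['fov_y'])/2); return np.array([[f,0,c['cx']],[0,f,c['cy']],[0,0,1]]), np.array([c['k1'],0,0,0,0.])
def proj(c,X):
    k,d=K(c); return cv2.projectPoints(np.atleast_2d(np.array(X,float)),cv2.Rodrigues(c['R'])[0],c['t'],k,d)[0][:,0]
def ray(c,uv):
    k,d=K(c); p=cv2.undistortPoints(np.array([[uv]],float),k,d)[0,0]
    v=c['R'].T@np.r_[p,1]; return -c['R'].T@c['t'], v/np.linalg.norm(v)
def plane(c,uv,z):
    o,v=ray(c,uv); return o+v*(z-o[2])/v[2]
def tri(obs):
    A=np.zeros((3,3));b=np.zeros(3)
    for c,uv in obs:
        o,v=ray(c,uv);P=np.eye(3)-np.outer(v,v);A+=P;b+=P@o
    x=np.linalg.solve(A,b); return x,[round(float(np.linalg.norm(proj(c,x)[0]-uv)),1) for c,uv in obs]
def delta(pos,rpy,cur=None):
    """units of move_arm from current (or (pos,rpy)) to target"""
    s=env.observe(); p,r=cur if cur else (s['eef_pos'],s['tcp_rot'])
    R=Ro.from_euler('xyz',r); T=Ro.from_euler('xyz',rpy)
    return np.round(R.inv().apply(np.array(pos)-p)/.25,3), np.round((R.inv()*T).as_rotvec()/np.pi,3)
def snap(n,name,crop=None,scale=1):
    import pickle
    c=env.calibration(n); im=env.camera(n); cv2.imwrite(f'pics/{name}_raw.png',im); pickle.dump(c,open(f'pics/{name}.pkl','wb'))
    if crop: x,y,w,h=crop; im=im[y:y+h,x:x+w]
    cv2.imwrite(f'pics/{name}.png',cv2.resize(im,None,fx=scale,fy=scale,interpolation=cv2.INTER_CUBIC)); return c
def load(name):
    import pickle; return pickle.load(open(f'pics/{name}.pkl','rb'))
E
python3 - <<'E'
from h import *
c=env.calibration('top'); s=env.calibration('side')
for n,uv,z in [('barL',(247,175),.046),('barM',(329,177),.046),('barR',(413,180),.046),('mat',(259,219),.004),('bowl',(414,215),.045),('tape',(341,218),.025),('caseL',(248,150),.045),('caseR',(411,150),.045)]: print(n,plane(c,uv,z).round(3))
w=env.calibration('wrist'); st=env.observe(); R=Ro.from_euler('xyz',st['tcp_rot']); print('cam in tool',R.inv().apply(-w['R'].T@w['t']-st['eef_pos']).round(3), R.inv().apply(w['R'].T[:,2]).round(3), R.inv().apply(w['R'].T[:,0]).round(3))
# viewing pose
print(delta([.45,.12,.35],[np.pi,0,np.pi]))
im=cv2.imread('pics/top0.png')[120:260,200:460]; im=cv2.resize(im,None,fx=3,fy=3,interpolation=cv2.INTER_CUBIC); cv2.imwrite('pics/topc.png',im)
E
```

```text
barL [0.523 0.271 0.046]
barM [0.513 0.005 0.046]
barR [ 0.501 -0.268  0.046]
mat [0.383 0.237 0.004]
bowl [ 0.386 -0.267  0.045]
tape [ 0.381 -0.033  0.025]
caseL [0.607 0.27  0.045]
caseR [ 0.601 -0.266  0.045]
cam in tool [ 0.081 -0.001 -0.199] [-0.295 -0.     0.955] [0.001 1.    0.001]
(array([-1.612, -1.564, -0.654]), array([-0.   , -0.   , -0.084]))
```

View pics/topc.png

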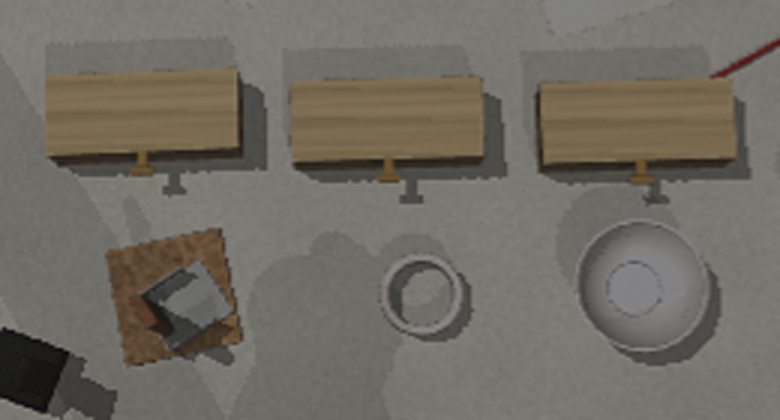

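Crop of the top view: the bars are at about (247.7,176.7), (330,179) and (413.7,180) in full-picture pixels. The scoop's handle is at about (252,222). Next I move to a wrist view.

Run:
```python
from h import *
P=[.42,.22,.28]; r=[np.pi,0,np.pi]
print(delta([.30,.40,.28],r)); print(delta(P,r,([.30,.40,.28],r)))
```

```text
(array([-0.74 , -0.64 , -0.375]), array([-0.   , -0.   , -0.084]))
(array([-0.48, -0.72, -0.  ]), array([0., 0., 0.]))
```

move_arm(
  series=[
    {"tx": -0.15, "ty": -0.13, "tz": -0.1, "az": -0.02},
    {"tx": -0.3, "ty": -0.26, "tz": -0.2, "az": -0.04},
    {"tx": -0.45, "ty": -0.39, "tz": -0.3, "az": -0.06},
    {"tx": -0.6, "ty": -0.52, "tz": -0.375, "az": -0.08},
    {"tx": -0.74, "ty": -0.64, "tz": -0.375, "az": -0.084},
    {"tx": -0.74, "ty": -0.64, "tz": -0.375, "az": -0.084},
    {"tx": -0.74, "ty": -0.64, "tz": -0.375, "az": -0.084},
    {"tx": -0.74, "ty": -0.64, "tz": -0.375, "az": -0.084},
    {"tx": -0.74, "ty": -0.64, "tz": -0.375, "az": -0.084},
    {"tx": -0.74, "ty": -0.64, "tz": -0.375, "az": -0.084},
  ],
)

```text
schema error: expected keys grip, tx, ty, tz, ax, ay, az
```

move_arm(
  series=[
    {"tx": -0.1, "ty": -0.15},
    {"tx": -0.2, "ty": -0.3},
    {"tx": -0.3, "ty": -0.45},
    {"tx": -0.4, "ty": -0.6},
    {"tx": -0.48, "ty": -0.72},
    {"tx": -0.48, "ty": -0.72},
    {"tx": -0.48, "ty": -0.72},
    {"tx": -0.48, "ty": -0.72},
    {"tx": -0.48, "ty": -0.72},
    {"tx": -0.48, "ty": -0.72},
  ],
)

```text
schema error: expected keys grip, tx, ty, tz, ax, ay, az
```

Run:
```python
from h import *
snap('wrist','w1',scale=1.25); s=env.observe(); print(s['time'],s['eef_pos'],s['tcp_rot'],s['q'].round(2))
```

```text
0.2 [0.16333744 0.60277094 0.18623529] [-3.14027055e+00 -2.69059097e-04  2.87676786e+00] [ 1.13  0.53  1.43  0.    1.18 -0.18]
```

View pics/w1.png

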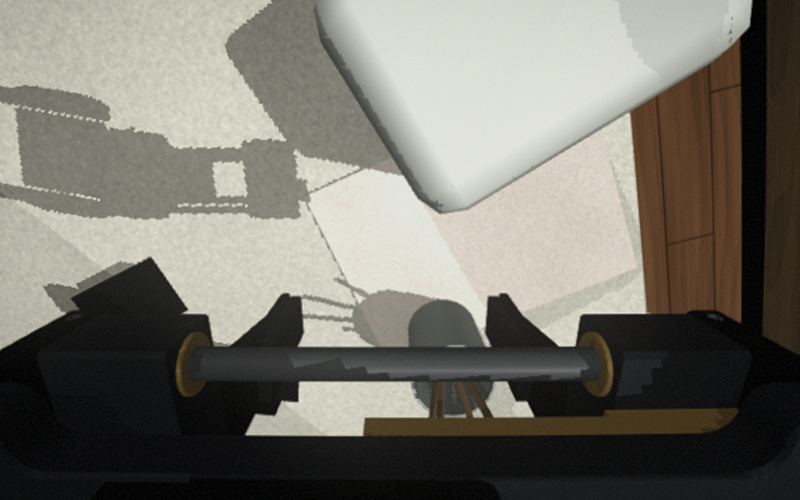

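The picture shows a jug behind the hand and the gripper across the bottom of the frame; in this view image-right is +y and image-down is +x. No motion happened because every row needs all seven keys.

move_arm(
  series=[
    {"grip": 1, "tx": -0.15, "ty": -0.13, "tz": -0.1, "ax": 0, "ay": 0, "az": -0.02},
    {"grip": 1, "tx": -0.3, "ty": -0.26, "tz": -0.2, "ax": 0, "ay": 0, "az": -0.04},
    {"grip": 1, "tx": -0.45, "ty": -0.39, "tz": -0.3, "ax": 0, "ay": 0, "az": -0.06},
    {"grip": 1, "tx": -0.6, "ty": -0.52, "tz": -0.375, "ax": 0, "ay": 0, "az": -0.08},
    {"grip": 1, "tx": -0.74, "ty": -0.64, "tz": -0.375, "ax": 0, "ay": 0, "az": -0.084},
    {"grip": 1, "tx": -0.74, "ty": -0.64, "tz": -0.375, "ax": 0, "ay": 0, "az": -0.084},
    {"grip": 1, "tx": -0.74, "ty": -0.64, "tz": -0.375, "ax": 0, "ay": 0, "az": -0.084},
    {"grip": 1, "tx": -0.74, "ty": -0.64, "tz": -0.375, "ax": 0, "ay": 0, "az": -0.084},
    {"grip": 1, "tx": -0.74, "ty": -0.64, "tz": -0.375, "ax": 0, "ay": 0, "az": -0.084},
    {"grip": 1, "tx": -0.74, "ty": -0.64, "tz": -0.375, "ax": 0, "ay": 0, "az": -0.084},
  ],
)

```text
time: 1.45
eef_pos: [0.2997, 0.4008, 0.2804]
tcp_rot: [-3.141, -0.0, -3.141]
ft_force: [0.5, -0.1, -0.4]
gripper_width: 1.001
grasp_force: 0.0
```

move_arm(
  series=[
    {"grip": 1, "tx": -0.1, "ty": -0.15, "tz": 0, "ax": 0, "ay": 0, "az": 0},
    {"grip": 1, "tx": -0.2, "ty": -0.3, "tz": 0, "ax": 0, "ay": 0, "az": 0},
    {"grip": 1, "tx": -0.3, "ty": -0.45, "tz": 0, "ax": 0, "ay": 0, "az": 0},
    {"grip": 1, "tx": -0.4, "ty": -0.6, "tz": 0, "ax": 0, "ay": 0, "az": 0},
    {"grip": 1, "tx": -0.48, "ty": -0.72, "tz": 0, "ax": 0, "ay": 0, "az": 0},
    {"grip": 1, "tx": -0.48, "ty": -0.72, "tz": 0, "ax": 0, "ay": 0, "az": 0},
    {"grip": 1, "tx": -0.48, "ty": -0.72, "tz": 0, "ax": 0, "ay": 0, "az": 0},
    {"grip": 1, "tx": -0.48, "ty": -0.72, "tz": 0, "ax": 0, "ay": 0, "az": 0},
    {"grip": 1, "tx": -0.48, "ty": -0.72, "tz": 0, "ax": 0, "ay": 0, "az": 0},
    {"grip": 1, "tx": -0.48, "ty": -0.72, "tz": 0, "ax": 0, "ay": 0, "az": 0},
  ],
)

```text
time: 2.7
eef_pos: [0.4197, 0.2208, 0.2806]
tcp_rot: [3.142, 0.0, -3.141]
ft_force: [0.8, -0.8, -0.1]
gripper_width: 1.0
grasp_force: 0.0
```

Run:
```python
from h import *
snap('wrist','w2',scale=1.25); s=env.observe(); print(s['time'],s['eef_pos'],s['tcp_rot'],s['q'].round(2))
```

```text
2.75 [0.41979179 0.22067059 0.28062281] [3.14154224e+00 9.77889071e-06 3.14157017e+00] [ 0.25  0.21  1.67  0.    1.26 -1.32]
```

View pics/w2.png

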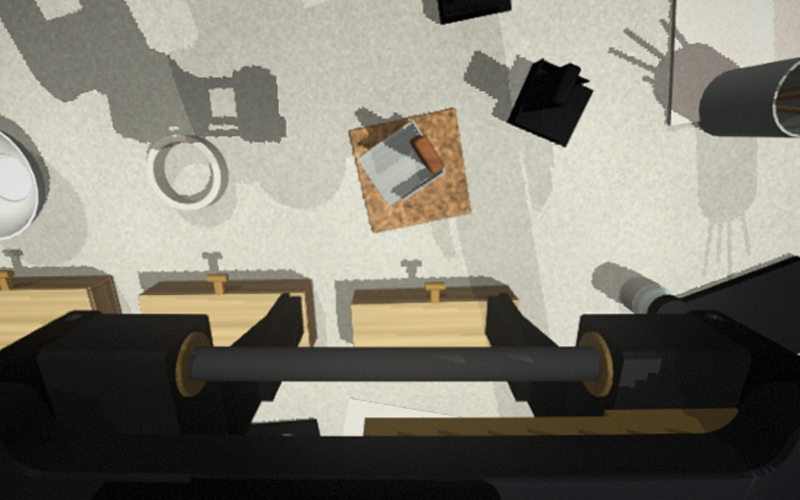

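The view shows left bar at (435,288), middle bar (219,280), right bar (5,274) in scaled pixels; scoop on mat, mouth to lower-left, handle at (428,153).

Run:
```python
from h import *
w=load('w2'); t=env.calibration('top'); S=1.25
for n,a,b in [('L',(247.7,176.7),(435,288)),('M',(330,179),(219,280)),('R',(413.7,180),(5,274))]:
    a=np.array(a);b=np.array(b)/S
    print(n,tri([(t,a),(w,b)])[0].round(4),tri([(t,a),(w,b)])[1],'plane w',plane(w,b,.049).round(4),'t',plane(t,a,.049).round(4))
q=lambda u,z:plane(w,np.array(u)/S,z)
for n,u in [('L',((352,303),(515,290))),('M',((140,288),(312,281))),('Mback',((143,295),(312,281)))]:
    a,b=[q(x,.048) for x in u]; print(n,a.round(3),b.round(3),'yaw deg',np.degrees(np.arctan2(-(b-a)[0],(b-a)[1])).round(1))
m=[q(x,.004) for x in ((349,129),(457,108),(470,213),(373,233))]; print('mat',np.mean(m,0).round(4),[x.round(3)[:2] for x in m])
h=[q(x,.116) for x in ((412,139),(427,134),(443,166),(431,173))]; print('handle top',[x.round(4)[:2] for x in h])
p=[q(x,.006) for x in ((357,155),(391,206))]; print('lip',[x.round(4)[:2] for x in p])
print(delta([.47,.271,.12],[np.pi,0,np.pi]))
```

```text
L [0.5155 0.2685 0.0547] [0.4, 0.8] plane w [0.5185 0.2704 0.049 ] t [0.5163 0.2684 0.049 ]
M [0.5092 0.002  0.0424] [0.6, 1.2] plane w [0.5085 0.0057 0.049 ] t [0.506  0.0014 0.049 ]
R [ 0.5026 -0.271   0.0426] [0.4, 0.9] plane w [ 0.5017 -0.2638  0.049 ] t [ 0.4999 -0.2698  0.049 ]
L [0.539 0.168 0.048] [0.522 0.369 0.048] yaw deg 5.0
M [ 0.52  -0.096  0.048] [0.51  0.12  0.048] yaw deg 2.7
Mback [ 0.529 -0.094  0.048] [0.51  0.12  0.048] yaw deg 5.2
mat [0.3837 0.2424 0.004 ] [array([0.332, 0.166]), array([0.308, 0.294]), array([0.434, 0.317]), array([0.461, 0.193])]
handle top [array([0.3423, 0.2364]), array([0.3378, 0.2501]), array([0.3667, 0.2659]), array([0.3732, 0.2548])]
lip [array([0.3623, 0.1749]), array([0.4249, 0.2162])]
(array([-0.201,  0.201,  0.643]), array([ 0.,  0., -0.]))
```

Run:
```python
from h import *
t=env.calibration('top'); im=cv2.imread('pics/top0.png'); hsv=cv2.cvtColor(im,cv2.COLOR_BGR2HSV)
m=((hsv[...,1]>70)&(hsv[...,2]>70)&(hsv[...,0]>8)&(hsv[...,0]<30)).astype(np.uint8); m[:135]=0;m[185:]=0;m[:,:200]=0;m[:,460:]=0
m=cv2.morphologyEx(m,cv2.MORPH_OPEN,np.ones((5,5)))
n,l,st,ce=cv2.connectedComponentsWithStats(m)
for i in range(1,n):
    if st[i,4]<500: continue
    pts=np.argwhere(l==i)[:,::-1].astype(float)
    # fit top & bottom edges per column in world at lid top z=.048
    for nm,f in(('far',min),('near',max)):
        cols=range(st[i,0]+5,st[i,0]+st[i,2]-5); e=[(c,f(pts[pts[:,0]==c][:,1])+(-.5 if f is min else .5)) for c in cols]
        if nm=='near': e=[x for x in e]
        W=np.array([plane(t,x,.048)[:2] for x in e]); k=np.polyfit(W[:,1],W[:,0],1); r=W[:,0]-np.polyval(k,W[:,1]); g=abs(r)<.003; k=np.polyfit(W[g,1],W[g,0],1)
        print(st[i],nm,'yaw',np.degrees(np.arctan(-k[0])).round(2),'x at mid',np.polyval(k,W[:,1].mean()).round(4),'ymid',W[:,1].mean().round(4))
```

```text
[ 215  143   65   29 1703] far yaw 1.98 x at mid 0.6276 ymid 0.2729
[ 215  143   65   29 1703] near yaw 1.73 x at mid 0.5381 ymid 0.2713
[ 297  146   64   28 1691] far yaw 1.05 x at mid 0.617 ymid 0.005
[ 297  146   64   28 1691] near yaw 1.02 x at mid 0.5275 ymid 0.006
[ 380  146   65   28 1705] far yaw 1.25 x at mid 0.612 ymid -0.2691
[ 380  146   65   28 1705] near yaw 0.89 x at mid 0.5229 ymid -0.2654
```

Run:
```python
from h import *
y=np.pi+np.radians(1.85)
print(delta([.517,.270,.10],[np.pi,0,y]), delta([.517,.270,.036],[np.pi,0,y]))
for f in np.linspace(.035,1.755,9)[1:]: print(round(-.444*(.9994-np.cos(f)),3), round(-.444*(np.sin(f)-.035),3))
```

```text
(array([-0.389,  0.197,  0.723]), array([ 0.  ,  0.  , -0.01])) (array([-0.389,  0.197,  0.979]), array([ 0.  ,  0.  , -0.01]))
-0.014 -0.094
-0.047 -0.184
-0.098 -0.264
-0.166 -0.331
-0.246 -0.382
-0.336 -0.415
-0.43 -0.428
-0.525 -0.421
```

move_arm(
  series=[
    {"grip": 1, "tx": -0.1, "ty": 0.05, "tz": 0.18, "ax": 0, "ay": 0, "az": 0},
    {"grip": 1, "tx": -0.2, "ty": 0.1, "tz": 0.36, "ax": 0, "ay": 0, "az": -0.005},
    {"grip": 1, "tx": -0.3, "ty": 0.15, "tz": 0.55, "ax": 0, "ay": 0, "az": -0.01},
    {"grip": 1, "tx": -0.389, "ty": 0.197, "tz": 0.68, "ax": 0, "ay": 0, "az": -0.01},
    {"grip": 1, "tx": -0.389, "ty": 0.197, "tz": 0.723, "ax": 0, "ay": 0, "az": -0.01},
    {"grip": 1, "tx": -0.389, "ty": 0.197, "tz": 0.85, "ax": 0, "ay": 0, "az": -0.01},
    {"grip": 1, "tx": -0.389, "ty": 0.197, "tz": 0.979, "ax": 0, "ay": 0, "az": -0.01},
    {"grip": 1, "tx": -0.389, "ty": 0.197, "tz": 0.979, "ax": 0, "ay": 0, "az": -0.01},
    {"grip": 1, "tx": -0.389, "ty": 0.197, "tz": 0.979, "ax": 0, "ay": 0, "az": -0.01},
    {"grip": 1, "tx": -0.389, "ty": 0.197, "tz": 0.979, "ax": 0, "ay": 0, "az": -0.01},
  ],
)

```text
time: 4.0
eef_pos: [0.5185, 0.2698, 0.0377]
tcp_rot: [3.141, 0.003, -3.111]
ft_force: [0.4, 0.8, 0.7]
gripper_width: 0.998
grasp_force: 0.0
```

move_arm(
  newtons=12,
  series=[
    {"grip": 0.2, "tx": 0, "ty": 0, "tz": 0, "ax": 0, "ay": 0, "az": 0},
    {"grip": 0.2, "tx": 0, "ty": 0, "tz": 0, "ax": 0, "ay": 0, "az": 0},
    {"grip": 0.2, "tx": 0, "ty": 0, "tz": 0, "ax": 0, "ay": 0, "az": 0},
    {"grip": 0.2, "tx": 0, "ty": 0, "tz": 0, "ax": 0, "ay": 0, "az": 0},
    {"grip": 0.2, "tx": 0, "ty": 0, "tz": 0, "ax": 0, "ay": 0, "az": 0},
    {"grip": 0.2, "tx": 0, "ty": 0, "tz": 0, "ax": 0, "ay": 0, "az": 0},
    {"grip": 0.2, "tx": 0, "ty": 0, "tz": 0, "ax": 0, "ay": 0, "az": 0},
    {"grip": 0.2, "tx": 0, "ty": 0, "tz": 0, "ax": 0, "ay": 0, "az": 0},
    {"grip": 0.2, "tx": 0, "ty": 0, "tz": 0, "ax": 0, "ay": 0, "az": 0},
    {"grip": 0.2, "tx": 0, "ty": 0, "tz": 0, "ax": 0, "ay": 0, "az": 0},
  ],
)

```text
time: 5.25
eef_pos: [0.5173, 0.2694, 0.0359]
tcp_rot: [-3.142, -0.0, -3.111]
ft_force: [0.3, 0.1, 0.8]
gripper_width: 0.201
grasp_force: 0.0
```

Run:
```python
from h import *
snap('wrist','w3',crop=(160,100,320,240),scale=2)
s=env.observe(); print(s['gripper_width'],s['grasp_force'],s['eef_pos'])
```

```text
0.20044666072251063 0.0 [0.51736333 0.2694133  0.03586615]
```

View pics/w3.png

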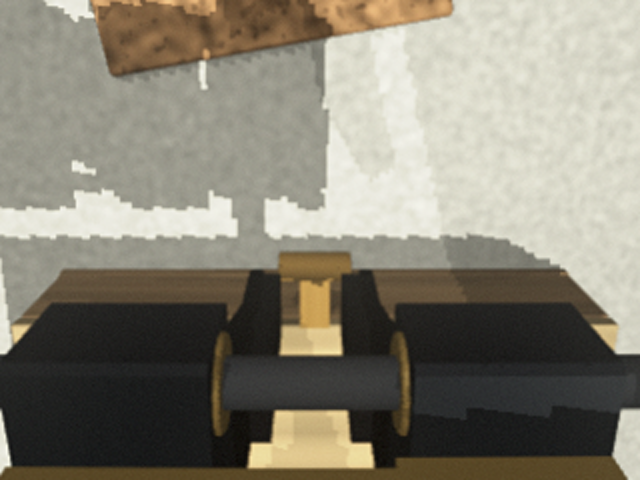

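The fingers straddle the tongue; the bar at crop (315,264) lies just on the robot side of them. I'll compute its offset.

Run:
```python
from h import *
w=load('w3'); t=env.calibration('top'); w2=load('w2')
b=(317.5,232)
for z in(.03,.046,.051,.06): print(z,plane(w,b,z).round(4))
print(tri([(w,b),(w2,np.array((435,287))/1.25)]),tri([(w,b),(t,(247.7,176.7))]))
print(proj(w,[[.517,.270,.051],[.517,.270,.046],env.observe()['eef_pos']]).round(1), proj(w2,[[.517,.27,.051],[.505,.27,.051]]).round(1)*1.25)
```

```text
0.03 [0.5229 0.2704 0.03  ]
0.046 [0.5161 0.27   0.046 ]
0.051 [0.514  0.2699 0.051 ]
0.06 [0.5102 0.2697 0.06  ]
(array([0.51547173, 0.27005687, 0.0502879 ]), [1.7, 0.7]) (array([0.51814391, 0.27008095, 0.04099915]), [0.1, 0.0])
[[317.4 236.2]
 [317.4 233.2]
 [316.4 228. ]] [[434.875 287.5  ]
 [435.25  278.25 ]]
```

Run:
```python
from h import *
c=env.calibration('side'); p=env.observe()['eef_pos']; im=env.camera('side')
uv=proj(c,[p,p+[0,0,.019],p+[0,0,.07]]); x,y=uv[0].astype(int); print(uv)
cr=cv2.resize(im[y-75:y+45,x-80:x+80],None,fx=5,fy=5,interpolation=cv2.INTER_CUBIC)
for u in uv: cv2.circle(cr,tuple(((u-[x-80,y-75])*5+2).astype(int)),5,(0,0,255),1)
cv2.imwrite('pics/s1.png',cr)
```

```text
[[301.93920293 160.70672477]
 [301.88595508 155.99724475]
 [301.73904875 143.06502024]]
```

View pics/s1.png

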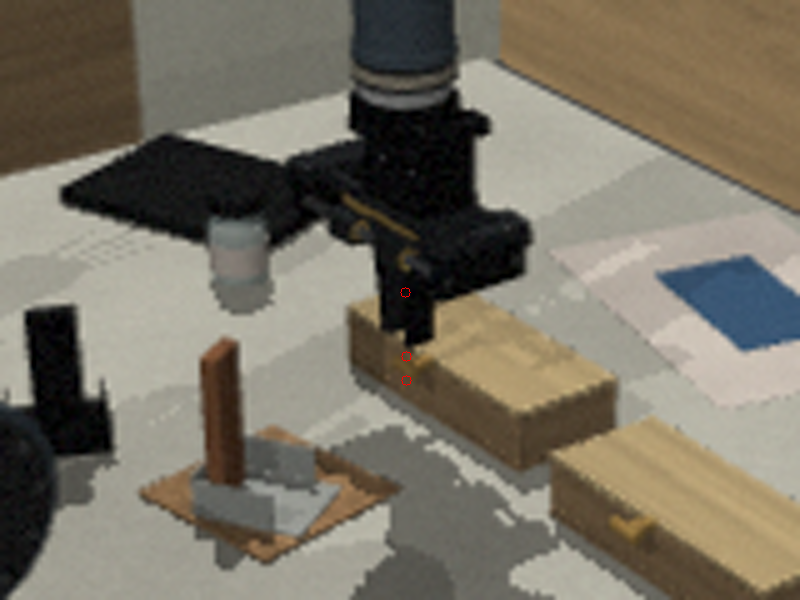

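The side view shows the real fingertips about 34–38 mm short of the projected TCP. The wrist view agrees, and the grip closed past the bar without any force. So the reported TCP lies well ahead of the real tips. I'll open, descend gently and test.

move_arm(
  newtons=12,
  series=[
    {"grip": 1, "tx": 0, "ty": 0, "tz": 0, "ax": 0, "ay": 0, "az": 0},
    {"grip": 1, "tx": 0, "ty": 0, "tz": 0, "ax": 0, "ay": 0, "az": 0},
    {"grip": 1, "tx": 0, "ty": 0, "tz": 0, "ax": 0, "ay": 0, "az": 0},
    {"grip": 1, "tx": 0, "ty": 0, "tz": 0, "ax": 0, "ay": 0, "az": 0},
    {"grip": 1, "tx": 0, "ty": 0, "tz": 0.03, "ax": 0, "ay": 0, "az": 0},
    {"grip": 1, "tx": 0, "ty": 0, "tz": 0.06, "ax": 0, "ay": 0, "az": 0},
    {"grip": 1, "tx": 0, "ty": 0, "tz": 0.09, "ax": 0, "ay": 0, "az": 0},
    {"grip": 1, "tx": 0, "ty": 0, "tz": 0.12, "ax": 0, "ay": 0, "az": 0},
    {"grip": 1, "tx": 0, "ty": 0, "tz": 0.132, "ax": 0, "ay": 0, "az": 0},
    {"grip": 1, "tx": 0, "ty": 0, "tz": 0.132, "ax": 0, "ay": 0, "az": 0},
  ],
)

```text
time: 6.6
eef_pos: [0.5172, 0.2694, 0.0025]
tcp_rot: [-3.141, -0.001, -3.111]
ft_force: [-0.3, 0.1, -0.4]
gripper_width: 0.999
grasp_force: 0.0
```

move_arm(
  newtons=12,
  series=[
    {"grip": 0.2, "tx": 0, "ty": 0, "tz": 0, "ax": 0, "ay": 0, "az": 0},
    {"grip": 0.2, "tx": 0, "ty": 0, "tz": 0, "ax": 0, "ay": 0, "az": 0},
    {"grip": 0.2, "tx": 0, "ty": 0, "tz": 0, "ax": 0, "ay": 0, "az": 0},
    {"grip": 0.2, "tx": 0, "ty": 0, "tz": 0, "ax": 0, "ay": 0, "az": 0},
    {"grip": 0.2, "tx": 0, "ty": 0, "tz": 0, "ax": 0, "ay": 0, "az": 0},
    {"grip": 0.2, "tx": 0, "ty": 0, "tz": 0, "ax": 0, "ay": 0, "az": 0},
    {"grip": 0.2, "tx": 0, "ty": 0, "tz": 0, "ax": 0, "ay": 0, "az": 0},
    {"grip": 0.2, "tx": 0, "ty": 0, "tz": 0, "ax": 0, "ay": 0, "az": 0},
    {"grip": 0.2, "tx": 0, "ty": 0, "tz": 0, "ax": 0, "ay": 0, "az": 0},
    {"grip": 0.2, "tx": 0, "ty": 0, "tz": 0, "ax": 0, "ay": 0, "az": 0},
  ],
)

```text
time: 7.85
eef_pos: [0.5173, 0.2706, 0.0029]
tcp_rot: [3.14, 0.0, -3.112]
ft_force: [-0.4, 5.6, -0.9]
gripper_width: 0.271
grasp_force: 12.0
```

Grasp holds (24 mm, 12 N). Swinging the lid open.

move_arm(
  series=[
    {"grip": 0.2, "tx": -0.014, "ty": 0, "tz": -0.094, "ax": 0, "ay": 0, "az": 0},
    {"grip": 0.2, "tx": -0.047, "ty": 0, "tz": -0.184, "ax": 0, "ay": 0, "az": 0},
    {"grip": 0.2, "tx": -0.098, "ty": 0, "tz": -0.264, "ax": 0, "ay": 0, "az": 0},
    {"grip": 0.2, "tx": -0.166, "ty": 0, "tz": -0.331, "ax": 0, "ay": 0, "az": 0},
    {"grip": 0.2, "tx": -0.246, "ty": 0, "tz": -0.382, "ax": 0, "ay": 0, "az": 0},
    {"grip": 0.2, "tx": -0.336, "ty": 0, "tz": -0.415, "ax": 0, "ay": 0, "az": 0},
    {"grip": 0.2, "tx": -0.43, "ty": 0, "tz": -0.428, "ax": 0, "ay": 0, "az": 0},
    {"grip": 0.2, "tx": -0.525, "ty": 0, "tz": -0.421, "ax": 0, "ay": 0, "az": 0},
    {"grip": 0.2, "tx": -0.525, "ty": 0, "tz": -0.421, "ax": 0, "ay": 0, "az": 0},
    {"grip": 0.2, "tx": -0.525, "ty": 0, "tz": -0.421, "ax": 0, "ay": 0, "az": 0},
  ],
)

```text
time: 9.1
eef_pos: [0.6491, 0.2748, 0.1087]
tcp_rot: [3.139, 0.002, -3.111]
ft_force: [0.4, 4.9, 1.2]
gripper_width: 0.27
grasp_force: 12.0
```

move_arm(
  series=[
    {"grip": 1, "tx": 0, "ty": 0, "tz": 0, "ax": 0, "ay": 0, "az": 0},
    {"grip": 1, "tx": 0, "ty": 0, "tz": 0, "ax": 0, "ay": 0, "az": 0},
    {"grip": 1, "tx": 0, "ty": 0, "tz": 0, "ax": 0, "ay": 0, "az": 0},
    {"grip": 1, "tx": 0, "ty": 0, "tz": 0, "ax": 0, "ay": 0, "az": 0},
    {"grip": 1, "tx": 0, "ty": 0, "tz": -0.15, "ax": 0, "ay": 0, "az": 0},
    {"grip": 1, "tx": 0.1, "ty": 0, "tz": -0.3, "ax": 0, "ay": 0, "az": 0},
    {"grip": 1, "tx": 0.3, "ty": -0.1, "tz": -0.35, "ax": 0, "ay": 0, "az": 0},
    {"grip": 1, "tx": 0.5, "ty": -0.25, "tz": -0.35, "ax": 0, "ay": 0, "az": 0},
    {"grip": 1, "tx": 0.55, "ty": -0.4, "tz": -0.35, "ax": 0, "ay": 0, "az": 0},
    {"grip": 1, "tx": 0.55, "ty": -0.4, "tz": -0.35, "ax": 0, "ay": 0, "az": 0},
  ],
)

```text
time: 10.35
eef_pos: [0.5129, 0.1673, 0.196]
tcp_rot: [-3.141, -0.001, -3.114]
ft_force: [0.3, 0.6, 0.6]
gripper_width: 0.999
grasp_force: 0.0
```

Run:
```python
from h import *
y=np.pi+np.radians(1.05)
print(env.observe()['eef_pos'],delta([.507,.004,.08],[np.pi,0,y]), delta([.507,.004,.002],[np.pi,0,y]))
```

```text
[0.5128726  0.16730457 0.19603366] (array([ 0.041, -0.652,  0.465]), array([-0.   , -0.   ,  0.003])) (array([ 0.041, -0.652,  0.777]), array([-0.   , -0.   ,  0.003]))
```

move_arm(
  series=[
    {"grip": 1, "tx": 0.02, "ty": -0.2, "tz": 0, "ax": 0, "ay": 0, "az": 0.003},
    {"grip": 1, "tx": 0.041, "ty": -0.4, "tz": 0.1, "ax": 0, "ay": 0, "az": 0.003},
    {"grip": 1, "tx": 0.041, "ty": -0.6, "tz": 0.25, "ax": 0, "ay": 0, "az": 0.003},
    {"grip": 1, "tx": 0.041, "ty": -0.652, "tz": 0.465, "ax": 0, "ay": 0, "az": 0.003},
    {"grip": 1, "tx": 0.041, "ty": -0.652, "tz": 0.465, "ax": 0, "ay": 0, "az": 0.003},
    {"grip": 1, "tx": 0.041, "ty": -0.652, "tz": 0.6, "ax": 0, "ay": 0, "az": 0.003},
    {"grip": 1, "tx": 0.041, "ty": -0.652, "tz": 0.72, "ax": 0, "ay": 0, "az": 0.003},
    {"grip": 1, "tx": 0.041, "ty": -0.652, "tz": 0.777, "ax": 0, "ay": 0, "az": 0.003},
    {"grip": 1, "tx": 0.041, "ty": -0.652, "tz": 0.777, "ax": 0, "ay": 0, "az": 0.003},
    {"grip": 1, "tx": 0.041, "ty": -0.652, "tz": 0.777, "ax": 0, "ay": 0, "az": 0.003},
  ],
)

```text
time: 11.6
eef_pos: [0.5101, 0.0062, 0.0027]
tcp_rot: [-3.141, 0.003, -3.12]
ft_force: [-0.0, 0.1, 0.2]
gripper_width: 1.003
grasp_force: 0.0
```

move_arm(
  newtons=12,
  series=[
    {"grip": 0.2, "tx": 0, "ty": 0, "tz": 0, "ax": 0, "ay": 0, "az": 0},
    {"grip": 0.2, "tx": 0, "ty": 0, "tz": 0, "ax": 0, "ay": 0, "az": 0},
    {"grip": 0.2, "tx": 0, "ty": 0, "tz": 0, "ax": 0, "ay": 0, "az": 0},
    {"grip": 0.2, "tx": 0, "ty": 0, "tz": 0, "ax": 0, "ay": 0, "az": 0},
    {"grip": 0.2, "tx": 0, "ty": 0, "tz": 0, "ax": 0, "ay": 0, "az": 0},
    {"grip": 0.2, "tx": 0, "ty": 0, "tz": 0, "ax": 0, "ay": 0, "az": 0},
    {"grip": 0.2, "tx": 0, "ty": 0, "tz": 0, "ax": 0, "ay": 0, "az": 0},
    {"grip": 0.2, "tx": 0, "ty": 0, "tz": 0, "ax": 0, "ay": 0, "az": 0},
    {"grip": 0.2, "tx": 0, "ty": 0, "tz": 0, "ax": 0, "ay": 0, "az": 0},
    {"grip": 0.2, "tx": 0, "ty": 0, "tz": 0, "ax": 0, "ay": 0, "az": 0},
  ],
)

```text
time: 12.85
eef_pos: [0.5089, 0.0044, 0.0013]
tcp_rot: [-3.139, -0.0, -3.119]
ft_force: [-2.2, -7.1, -0.4]
gripper_width: 0.277
grasp_force: 12.0
```

Same swing, then release and retreat toward the right-hand case.

move_arm(
  series=[
    {"grip": 0.2, "tx": -0.014, "ty": 0, "tz": -0.094, "ax": 0, "ay": 0, "az": 0},
    {"grip": 0.2, "tx": -0.047, "ty": 0, "tz": -0.184, "ax": 0, "ay": 0, "az": 0},
    {"grip": 0.2, "tx": -0.098, "ty": 0, "tz": -0.264, "ax": 0, "ay": 0, "az": 0},
    {"grip": 0.2, "tx": -0.166, "ty": 0, "tz": -0.331, "ax": 0, "ay": 0, "az": 0},
    {"grip": 0.2, "tx": -0.246, "ty": 0, "tz": -0.382, "ax": 0, "ay": 0, "az": 0},
    {"grip": 0.2, "tx": -0.336, "ty": 0, "tz": -0.415, "ax": 0, "ay": 0, "az": 0},
    {"grip": 0.2, "tx": -0.43, "ty": 0, "tz": -0.428, "ax": 0, "ay": 0, "az": 0},
    {"grip": 0.2, "tx": -0.525, "ty": 0, "tz": -0.421, "ax": 0, "ay": 0, "az": 0},
    {"grip": 0.2, "tx": -0.525, "ty": 0, "tz": -0.421, "ax": 0, "ay": 0, "az": 0},
    {"grip": 0.2, "tx": -0.525, "ty": 0, "tz": -0.421, "ax": 0, "ay": 0, "az": 0},
  ],
)

```text
time: 14.1
eef_pos: [0.6407, 0.0066, 0.1071]
tcp_rot: [-3.138, 0.002, -3.12]
ft_force: [0.4, -5.8, 2.9]
gripper_width: 0.271
grasp_force: 12.0
```

move_arm(
  series=[
    {"grip": 1, "tx": 0, "ty": 0, "tz": 0, "ax": 0, "ay": 0, "az": 0},
    {"grip": 1, "tx": 0, "ty": 0, "tz": 0, "ax": 0, "ay": 0, "az": 0},
    {"grip": 1, "tx": 0, "ty": 0, "tz": 0, "ax": 0, "ay": 0, "az": 0},
    {"grip": 1, "tx": 0, "ty": 0, "tz": 0, "ax": 0, "ay": 0, "az": 0},
    {"grip": 1, "tx": 0, "ty": 0, "tz": -0.15, "ax": 0, "ay": 0, "az": 0},
    {"grip": 1, "tx": 0.1, "ty": 0, "tz": -0.3, "ax": 0, "ay": 0, "az": 0},
    {"grip": 1, "tx": 0.3, "ty": -0.1, "tz": -0.35, "ax": 0, "ay": 0, "az": 0},
    {"grip": 1, "tx": 0.5, "ty": -0.25, "tz": -0.35, "ax": 0, "ay": 0, "az": 0},
    {"grip": 1, "tx": 0.55, "ty": -0.4, "tz": -0.35, "ax": 0, "ay": 0, "az": 0},
    {"grip": 1, "tx": 0.55, "ty": -0.4, "tz": -0.35, "ax": 0, "ay": 0, "az": 0},
  ],
)

```text
time: 15.35
eef_pos: [0.5041, -0.0959, 0.1945]
tcp_rot: [-3.141, 0.001, -3.124]
ft_force: [0.2, 0.9, 0.0]
gripper_width: 0.998
grasp_force: 0.0
```

Run:
```python
from h import *
y=np.pi+np.radians(1.05)
print(env.observe()['eef_pos'],delta([.502,-.268,.08],[np.pi,0,y]), delta([.502,-.268,.002],[np.pi,0,y]))
```

```text
[ 0.50407258 -0.09594113  0.19450077] (array([ 0.02 , -0.688,  0.458]), array([-0.,  0., -0.])) (array([ 0.021, -0.688,  0.77 ]), array([-0.,  0., -0.]))
```

move_arm(
  series=[
    {"grip": 1, "tx": 0.01, "ty": -0.2, "tz": 0, "ax": 0, "ay": 0, "az": 0},
    {"grip": 1, "tx": 0.02, "ty": -0.4, "tz": 0.1, "ax": 0, "ay": 0, "az": 0},
    {"grip": 1, "tx": 0.02, "ty": -0.6, "tz": 0.25, "ax": 0, "ay": 0, "az": 0},
    {"grip": 1, "tx": 0.02, "ty": -0.688, "tz": 0.458, "ax": 0, "ay": 0, "az": 0},
    {"grip": 1, "tx": 0.02, "ty": -0.688, "tz": 0.458, "ax": 0, "ay": 0, "az": 0},
    {"grip": 1, "tx": 0.02, "ty": -0.688, "tz": 0.6, "ax": 0, "ay": 0, "az": 0},
    {"grip": 1, "tx": 0.02, "ty": -0.688, "tz": 0.72, "ax": 0, "ay": 0, "az": 0},
    {"grip": 1, "tx": 0.02, "ty": -0.688, "tz": 0.77, "ax": 0, "ay": 0, "az": 0},
    {"grip": 1, "tx": 0.02, "ty": -0.688, "tz": 0.77, "ax": 0, "ay": 0, "az": 0},
    {"grip": 1, "tx": 0.02, "ty": -0.688, "tz": 0.77, "ax": 0, "ay": 0, "az": 0},
  ],
)

```text
time: 16.6
eef_pos: [0.5046, -0.2665, 0.0032]
tcp_rot: [-3.14, 0.002, -3.12]
ft_force: [0.3, -0.2, 0.7]
gripper_width: 0.996
grasp_force: 0.0
```

move_arm(
  newtons=12,
  series=[
    {"grip": 0.2, "tx": 0, "ty": 0, "tz": 0, "ax": 0, "ay": 0, "az": 0},
    {"grip": 0.2, "tx": 0, "ty": 0, "tz": 0, "ax": 0, "ay": 0, "az": 0},
    {"grip": 0.2, "tx": 0, "ty": 0, "tz": 0, "ax": 0, "ay": 0, "az": 0},
    {"grip": 0.2, "tx": 0, "ty": 0, "tz": 0, "ax": 0, "ay": 0, "az": 0},
    {"grip": 0.2, "tx": 0, "ty": 0, "tz": 0, "ax": 0, "ay": 0, "az": 0},
    {"grip": 0.2, "tx": 0, "ty": 0, "tz": 0, "ax": 0, "ay": 0, "az": 0},
    {"grip": 0.2, "tx": 0, "ty": 0, "tz": 0, "ax": 0, "ay": 0, "az": 0},
    {"grip": 0.2, "tx": 0, "ty": 0, "tz": 0, "ax": 0, "ay": 0, "az": 0},
    {"grip": 0.2, "tx": 0, "ty": 0, "tz": 0, "ax": 0, "ay": 0, "az": 0},
    {"grip": 0.2, "tx": 0, "ty": 0, "tz": 0, "ax": 0, "ay": 0, "az": 0},
  ],
)

```text
time: 17.85
eef_pos: [0.5036, -0.2693, 0.0019]
tcp_rot: [-3.137, 0.001, -3.119]
ft_force: [-3.1, -7.2, -0.8]
gripper_width: 0.272
grasp_force: 12.0
```

move_arm(
  series=[
    {"grip": 0.2, "tx": -0.014, "ty": 0, "tz": -0.094, "ax": 0, "ay": 0, "az": 0},
    {"grip": 0.2, "tx": -0.047, "ty": 0, "tz": -0.184, "ax": 0, "ay": 0, "az": 0},
    {"grip": 0.2, "tx": -0.098, "ty": 0, "tz": -0.264, "ax": 0, "ay": 0, "az": 0},
    {"grip": 0.2, "tx": -0.166, "ty": 0, "tz": -0.331, "ax": 0, "ay": 0, "az": 0},
    {"grip": 0.2, "tx": -0.246, "ty": 0, "tz": -0.382, "ax": 0, "ay": 0, "az": 0},
    {"grip": 0.2, "tx": -0.336, "ty": 0, "tz": -0.415, "ax": 0, "ay": 0, "az": 0},
    {"grip": 0.2, "tx": -0.43, "ty": 0, "tz": -0.428, "ax": 0, "ay": 0, "az": 0},
    {"grip": 0.2, "tx": -0.525, "ty": 0, "tz": -0.421, "ax": 0, "ay": 0, "az": 0},
    {"grip": 0.2, "tx": -0.525, "ty": 0, "tz": -0.421, "ax": 0, "ay": 0, "az": 0},
    {"grip": 0.2, "tx": -0.525, "ty": 0, "tz": -0.421, "ax": 0, "ay": 0, "az": 0},
  ],
)

```text
time: 19.1
eef_pos: [0.636, -0.2667, 0.1077]
tcp_rot: [-3.136, 0.003, -3.12]
ft_force: [-0.4, -5.0, 0.9]
gripper_width: 0.272
grasp_force: 12.0
```

move_arm(
  series=[
    {"grip": 1, "tx": 0, "ty": 0, "tz": 0, "ax": 0, "ay": 0, "az": 0},
    {"grip": 1, "tx": 0, "ty": 0, "tz": 0, "ax": 0, "ay": 0, "az": 0},
    {"grip": 1, "tx": 0, "ty": 0, "tz": 0, "ax": 0, "ay": 0, "az": 0},
    {"grip": 1, "tx": 0, "ty": 0, "tz": 0, "ax": 0, "ay": 0, "az": 0},
    {"grip": 1, "tx": 0, "ty": 0, "tz": -0.15, "ax": 0, "ay": 0, "az": 0},
    {"grip": 1, "tx": 0.1, "ty": 0.1, "tz": -0.35, "ax": 0, "ay": 0, "az": 0},
    {"grip": 1, "tx": 0.3, "ty": 0.25, "tz": -0.5, "ax": 0, "ay": 0, "az": 0},
    {"grip": 1, "tx": 0.45, "ty": 0.4, "tz": -0.65, "ax": 0, "ay": 0, "az": 0},
    {"grip": 1, "tx": 0.6, "ty": 0.6, "tz": -0.77, "ax": 0, "ay": 0, "az": 0},
    {"grip": 1, "tx": 0.7, "ty": 0.75, "tz": -0.77, "ax": 0, "ay": 0, "az": 0},
  ],
)

```text
time: 20.35
eef_pos: [0.4558, -0.0792, 0.3014]
tcp_rot: [-3.14, 0.004, -3.122]
ft_force: [0.5, 1.1, -0.0]
gripper_width: 1.001
grasp_force: 0.0
```

move_arm(
  series=[
    {"grip": 1, "tx": 0, "ty": 0.2, "tz": 0, "ax": 0, "ay": 0, "az": 0},
    {"grip": 1, "tx": 0, "ty": 0.4, "tz": 0, "ax": 0, "ay": 0, "az": 0},
    {"grip": 1, "tx": 0, "ty": 0.5, "tz": 0, "ax": 0, "ay": 0, "az": 0},
    {"grip": 1, "tx": 0, "ty": 0.5, "tz": 0, "ax": 0, "ay": 0, "az": 0},
    {"grip": 1, "tx": 0, "ty": 0.5, "tz": 0, "ax": 0, "ay": 0, "az": 0},
    {"grip": 1, "tx": 0, "ty": 0.5, "tz": 0, "ax": 0, "ay": 0, "az": 0},
    {"grip": 1, "tx": 0, "ty": 0.5, "tz": 0, "ax": 0, "ay": 0, "az": 0},
    {"grip": 1, "tx": 0, "ty": 0.5, "tz": 0, "ax": 0, "ay": 0, "az": 0},
    {"grip": 1, "tx": 0, "ty": 0.5, "tz": 0, "ax": 0, "ay": 0, "az": 0},
    {"grip": 1, "tx": 0, "ty": 0.5, "tz": 0, "ax": 0, "ay": 0, "az": 0},
  ],
)

```text
time: 21.6
eef_pos: [0.4533, 0.045, 0.2993]
tcp_rot: [-3.142, -0.0, -3.121]
ft_force: [-0.2, 0.3, -0.2]
gripper_width: 1.001
grasp_force: 0.0
```

Run:
```python
from h import *
print(env.observe()['eef_pos'])
snap('wrist','w4'); snap('top','t4'); 
a=cv2.imread('pics/w4_raw.png')[60:280]; b=cv2.imread('pics/t4_raw.png')[120:260,200:460]
b=cv2.resize(b,(640,345),interpolation=cv2.INTER_CUBIC)
cv2.imwrite('pics/m4.png',np.vstack([a,b]))
```

```text
[0.45326923 0.04499922 0.29928754]
```

View pics/m4.png

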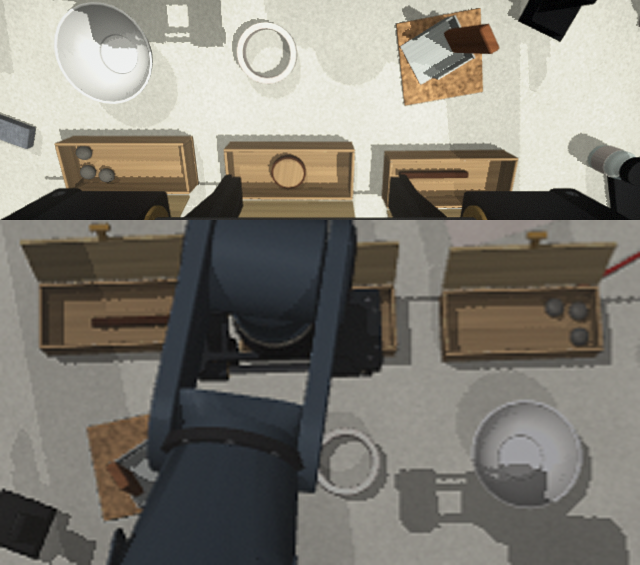

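The lower half shows pebbles in the right-hand case: three, at top-view crop (556,306), (578,311) and (580,336). The middle case holds the slice and the left one the stick. The scoop's handle top is near (490,40) in the upper half.

Run:
```python
from h import *
w2=load('w2');w4=load('w4'); S=1.25
print(tri([(w2,np.array((428,152))/S),(w4,(489,100))]))
print('w4 z=.116',plane(w4,(489,100),.116).round(4),'w2',plane(w2,np.array((428,152))/S,.116).round(4))
# predicted handle top and lip corners from model, in w4 view
def model(hc,yaw,z0=.004):
    R=Ro.from_euler('z',yaw,degrees=True); M=hc-R.apply([-.031,0,0])*1
    pts={'lip':[[.04,.035,.002],[.04,-.035,.002]],'rear':[[-.04,.035,.032],[-.04,-.035,.032]],'top':[[-.038,.018,.112],[-.024,.018,.112],[-.024,-.018,.112],[-.038,-.018,.112]]}
    return {k:R.apply(v)+[M[0],M[1],z0] for k,v in pts.items()}
for yaw in(-56,-59):
  m=model(np.array([.3555,.252,0]),yaw)
  for k in m: print(yaw,k,(proj(w2,m[k])*S).round(0).tolist(),(proj(w4,m[k])-[0,60]).round(0).tolist())
y=np.pi+np.radians(32)
print(env.observe()['eef_pos'],delta([.3555,.252,.20],[np.pi,0,y]))
# pebbles
t=load('t4')
for u in((556,306),(578,311),(580,336)):
    print('peb top',plane(t,(200+u[0]*260/640,120+(u[1]-220)*140/345),.013).round(4))
for u in((84,152),(88,172),(106,174)): print('peb w4',plane(w4,(u[0],u[1]+60),.013).round(4))
print('bowl w4',plane(w4,(104,113),.045).round(4),plane(w4,(119,54+60),.004).round(4))
```

```text
(array([0.35579697, 0.25186133, 0.11551639]), [1.7, 1.6])
w4 z=.116 [0.3577 0.252  0.116 ] w2 [0.3539 0.2515 0.116 ]
-56 lip [[388.0, 205.0], [356.0, 158.0]] [[420.0, 84.0], [400.0, 46.0]]
-56 rear [[445.0, 172.0], [412.0, 119.0]] [[475.0, 57.0], [455.0, 14.0]]
-56 top [[445.0, 166.0], [432.0, 174.0], [412.0, 141.0], [424.0, 133.0]] [[500.0, 48.0], [490.0, 54.0], [478.0, 28.0], [489.0, 21.0]]
-59 lip [[385.0, 204.0], [356.0, 155.0]] [[418.0, 83.0], [400.0, 43.0]]
-59 rear [[444.0, 173.0], [414.0, 118.0]] [[474.0, 58.0], [456.0, 14.0]]
-59 top [[444.0, 167.0], [431.0, 174.0], [412.0, 141.0], [426.0, 132.0]] [[500.0, 49.0], [489.0, 55.0], [479.0, 27.0], [490.0, 21.0]]
[0.45324839 0.04508925 0.29931419] (array([0.373, 0.836, 0.397]), array([ 0.   ,  0.   , -0.171]))
peb top [ 0.593  -0.3222  0.013 ]
peb top [ 0.5857 -0.3518  0.013 ]
peb top [ 0.5507 -0.3528  0.013 ]
peb w4 [ 0.5504 -0.3512  0.013 ]
peb w4 [ 0.5875 -0.3517  0.013 ]
peb w4 [ 0.5905 -0.3201  0.013 ]
bowl w4 [ 0.3848 -0.2646  0.045 ] [ 0.3871 -0.2684  0.004 ]
```

move_arm(
  series=[
    {"grip": 1, "tx": 0.06, "ty": 0.14, "tz": 0, "ax": 0, "ay": 0, "az": -0.03},
    {"grip": 1, "tx": 0.12, "ty": 0.28, "tz": 0, "ax": 0, "ay": 0, "az": -0.06},
    {"grip": 1, "tx": 0.18, "ty": 0.42, "tz": 0.05, "ax": 0, "ay": 0, "az": -0.09},
    {"grip": 1, "tx": 0.25, "ty": 0.56, "tz": 0.1, "ax": 0, "ay": 0, "az": -0.12},
    {"grip": 1, "tx": 0.31, "ty": 0.7, "tz": 0.2, "ax": 0, "ay": 0, "az": -0.15},
    {"grip": 1, "tx": 0.373, "ty": 0.836, "tz": 0.3, "ax": 0, "ay": 0, "az": -0.171},
    {"grip": 1, "tx": 0.373, "ty": 0.836, "tz": 0.397, "ax": 0, "ay": 0, "az": -0.171},
    {"grip": 1, "tx": 0.373, "ty": 0.836, "tz": 0.397, "ax": 0, "ay": 0, "az": -0.171},
    {"grip": 1, "tx": 0.373, "ty": 0.836, "tz": 0.397, "ax": 0, "ay": 0, "az": -0.171},
    {"grip": 1, "tx": 0.373, "ty": 0.836, "tz": 0.397, "ax": 0, "ay": 0, "az": -0.171},
  ],
)

```text
time: 22.95
eef_pos: [0.3568, 0.2521, 0.2011]
tcp_rot: [-3.141, 0.002, -2.584]
ft_force: [0.1, -0.4, 0.7]
gripper_width: 1.003
grasp_force: 0.0
```

Run:
```python
from h import *
y=np.pi+np.radians(32); s=env.observe()
print(s['eef_pos'],s['tcp_rot'],delta([.3555,.252,.039],[np.pi,0,y]))
snap('wrist','w5',crop=(120,0,400,240),scale=2)
```

```text
[0.35676534 0.2520635  0.20108085] [-3.14109291e+00  2.41046675e-03 -2.58421961e+00] (array([0.006, 0.003, 0.648]), array([-0.   ,  0.001, -0.   ]))
```

View pics/w5.png

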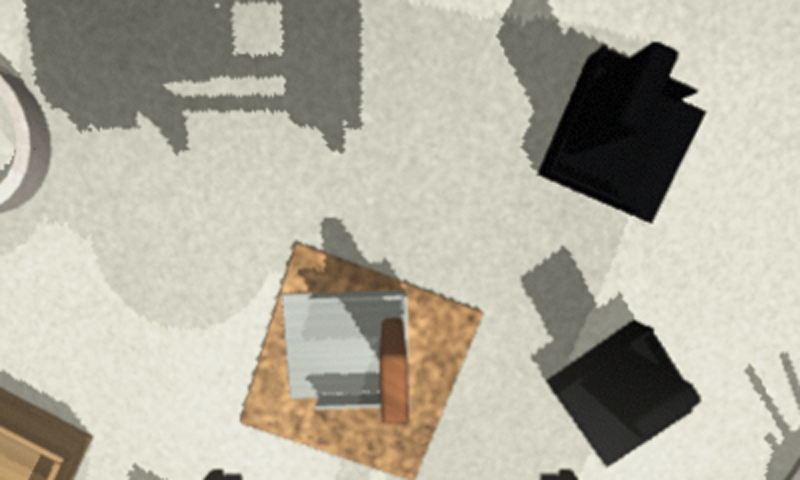

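Run:
```python
from h import *
w=load('w5'); q=lambda u,z: plane(w,(120+u[0]/2,u[1]/2),z)
a,b=q((284,295),.006),q((293,397),.006); d=b-a; print('lip',a.round(4),b.round(4),np.linalg.norm(d).round(4),'yaw',np.degrees(np.arctan2(d[1],d[0]))-90)
a,b=q((406,293),.036),q((284,294),.006); 
for yaw in(-57,-60,-62):
    R=Ro.from_euler('z',yaw,degrees=True); M=np.array([.3555,.252,.004])-R.apply([-.031,0,0])
    P=R.apply([[.04,.035,.002],[.04,-.035,.002],[-.04,-.035,.032],[-.038,.018,.112],[-.024,.018,.112],[-.024,-.018,.112],[-.038,-.018,.112]])+M
    print(yaw,((proj(w,P)-[120,0])*2).round(0).tolist())
print('tip centre', ((proj(w,[env.observe()['eef_pos']+[0,0,.036+.019]])-[120,0])*2).round())
m=[q(x,.004) for x in ((296,241),(482,312),(413,479),(241,422))]; print('mat',np.mean(m,0).round(4))
```

```text
lip [0.3664 0.1761 0.006 ] [0.4234 0.2147 0.006 ] 0.0689 yaw -55.857825276157705
-57 [[289.0, 395.0], [282.0, 291.0], [407.0, 294.0], [408.0, 423.0], [380.0, 423.0], [378.0, 352.0], [407.0, 352.0]]
-60 [[286.0, 389.0], [284.0, 285.0], [410.0, 295.0], [406.0, 423.0], [378.0, 422.0], [380.0, 351.0], [409.0, 352.0]]
-62 [[284.0, 386.0], [286.0, 281.0], [412.0, 296.0], [405.0, 424.0], [377.0, 422.0], [381.0, 351.0], [410.0, 353.0]]
tip centre [[393. 536.]]
mat [0.383  0.2418 0.004 ]
```

move_arm(
  series=[
    {"grip": 1, "tx": 0.006, "ty": 0.003, "tz": 0.15, "ax": 0, "ay": 0, "az": -0.011},
    {"grip": 1, "tx": 0.006, "ty": 0.003, "tz": 0.3, "ax": 0, "ay": 0, "az": -0.011},
    {"grip": 1, "tx": 0.006, "ty": 0.003, "tz": 0.45, "ax": 0, "ay": 0, "az": -0.011},
    {"grip": 1, "tx": 0.006, "ty": 0.003, "tz": 0.58, "ax": 0, "ay": 0, "az": -0.011},
    {"grip": 1, "tx": 0.006, "ty": 0.003, "tz": 0.648, "ax": 0, "ay": 0, "az": -0.011},
    {"grip": 1, "tx": 0.006, "ty": 0.003, "tz": 0.648, "ax": 0, "ay": 0, "az": -0.011},
    {"grip": 1, "tx": 0.006, "ty": 0.003, "tz": 0.648, "ax": 0, "ay": 0, "az": -0.011},
    {"grip": 1, "tx": 0.006, "ty": 0.003, "tz": 0.648, "ax": 0, "ay": 0, "az": -0.011},
    {"grip": 1, "tx": 0.006, "ty": 0.003, "tz": 0.648, "ax": 0, "ay": 0, "az": -0.011},
    {"grip": 1, "tx": 0.006, "ty": 0.003, "tz": 0.648, "ax": 0, "ay": 0, "az": -0.011},
  ],
)

```text
time: 24.25
eef_pos: [0.3542, 0.252, 0.0385]
tcp_rot: [-3.141, 0.001, -2.549]
ft_force: [0.1, 0.1, 0.8]
gripper_width: 0.997
grasp_force: 0.0
```

move_arm(
  newtons=40,
  series=[
    {"grip": 0.05, "tx": 0, "ty": 0, "tz": 0, "ax": 0, "ay": 0, "az": 0},
    {"grip": 0.05, "tx": 0, "ty": 0, "tz": 0, "ax": 0, "ay": 0, "az": 0},
    {"grip": 0.05, "tx": 0, "ty": 0, "tz": 0, "ax": 0, "ay": 0, "az": 0},
    {"grip": 0.05, "tx": 0, "ty": 0, "tz": 0, "ax": 0, "ay": 0, "az": 0},
    {"grip": 0.05, "tx": 0, "ty": 0, "tz": 0, "ax": 0, "ay": 0, "az": 0},
    {"grip": 0.05, "tx": 0, "ty": 0, "tz": 0, "ax": 0, "ay": 0, "az": 0},
    {"grip": 0.05, "tx": 0, "ty": 0, "tz": 0, "ax": 0, "ay": 0, "az": 0},
    {"grip": 0.05, "tx": 0, "ty": 0, "tz": 0, "ax": 0, "ay": 0, "az": 0},
    {"grip": 0.05, "tx": 0, "ty": 0, "tz": 0, "ax": 0, "ay": 0, "az": 0},
    {"grip": 0.05, "tx": 0, "ty": 0, "tz": 0, "ax": 0, "ay": 0, "az": 0},
  ],
)

```text
time: 25.5
eef_pos: [0.3539, 0.2519, 0.0381]
tcp_rot: [-3.142, -0.0, -2.549]
ft_force: [-0.7, 0.3, 1.0]
gripper_width: 0.157
grasp_force: 40.0
```

Run:
```python
from h import *
s=env.observe(); print(s['eef_pos'],s['tcp_rot'],s['gripper_width'],s['q'].round(2))
snap('wrist','w6',crop=(120,80,400,240),scale=2)
w=load('w6')
R=Ro.from_euler('z',-56,degrees=True); M=np.array([.3555,.252,.004])-R.apply([-.031,0,0])
P=R.apply([[.04,.035,.002],[.04,-.035,.002],[-.04,-.035,.032],[-.04,.035,.032]])+M
print(((proj(w,P)-[120,80])*2).round(0).tolist())
```

```text
[0.35393517 0.25189853 0.03805888] [-3.14158623e+00 -2.86393561e-06 -2.54873048e+00] 0.15675908624604054 [ 0.36  0.56  2.03 -0.    0.55 -1.8 ]
[[222.0, 348.0], [208.0, 185.0], [417.0, 203.0], [414.0, 385.0]]
```

View pics/w6.png

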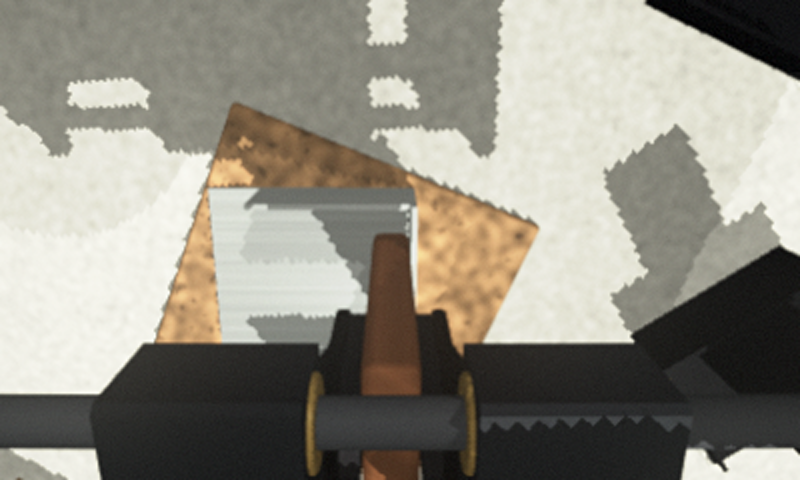

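The scoop is held with 13.6 mm between the pads; its lip edge runs (209,188)–(219,345), which matches the model. Next: lift and carry it to a hover over the pebble case.

Run:
```python
from h import *
y=np.pi+np.radians(1.07); s=env.observe()
B=[.44,.06,.19]; r=[np.pi,0,y]
print(delta(B,r)); print(delta([.565,-.182,.13],r,(B,r)),delta([.565,-.2015,.13],r,(B,r)))
```

```text
(array([ 0.143, -0.829, -0.608]), array([-0.   ,  0.   ,  0.183]))
(array([-0.482, -0.977,  0.24 ]), array([0., 0., 0.])) (array([-0.48 , -1.055,  0.24 ]), array([0., 0., 0.]))
```

move_arm(
  series=[
    {"grip": 0.05, "tx": 0, "ty": 0, "tz": -0.15, "ax": 0, "ay": 0, "az": 0},
    {"grip": 0.05, "tx": 0, "ty": 0, "tz": -0.35, "ax": 0, "ay": 0, "az": 0},
    {"grip": 0.05, "tx": 0, "ty": -0.1, "tz": -0.55, "ax": 0, "ay": 0, "az": 0.03},
    {"grip": 0.05, "tx": 0.03, "ty": -0.25, "tz": -0.608, "ax": 0, "ay": 0, "az": 0.06},
    {"grip": 0.05, "tx": 0.06, "ty": -0.4, "tz": -0.608, "ax": 0, "ay": 0, "az": 0.1},
    {"grip": 0.05, "tx": 0.09, "ty": -0.55, "tz": -0.608, "ax": 0, "ay": 0, "az": 0.14},
    {"grip": 0.05, "tx": 0.12, "ty": -0.7, "tz": -0.608, "ax": 0, "ay": 0, "az": 0.17},
    {"grip": 0.05, "tx": 0.143, "ty": -0.829, "tz": -0.608, "ax": 0, "ay": 0, "az": 0.183},
    {"grip": 0.05, "tx": 0.143, "ty": -0.829, "tz": -0.608, "ax": 0, "ay": 0, "az": 0.183},
    {"grip": 0.05, "tx": 0.143, "ty": -0.829, "tz": -0.608, "ax": 0, "ay": 0, "az": 0.183},
  ],
)

```text
time: 26.8
eef_pos: [0.439, 0.0604, 0.1896]
tcp_rot: [3.141, -0.002, -3.124]
ft_force: [0.4, -0.5, -2.0]
gripper_width: 0.158
grasp_force: 40.0
```

move_arm(
  series=[
    {"grip": 0.05, "tx": -0.05, "ty": -0.15, "tz": 0, "ax": 0, "ay": 0, "az": 0},
    {"grip": 0.05, "tx": -0.12, "ty": -0.3, "tz": 0, "ax": 0, "ay": 0, "az": 0},
    {"grip": 0.05, "tx": -0.2, "ty": -0.45, "tz": 0, "ax": 0, "ay": 0, "az": 0},
    {"grip": 0.05, "tx": -0.28, "ty": -0.6, "tz": 0, "ax": 0, "ay": 0, "az": 0},
    {"grip": 0.05, "tx": -0.36, "ty": -0.75, "tz": 0.05, "ax": 0, "ay": 0, "az": 0},
    {"grip": 0.05, "tx": -0.44, "ty": -0.88, "tz": 0.1, "ax": 0, "ay": 0, "az": 0},
    {"grip": 0.05, "tx": -0.482, "ty": -0.977, "tz": 0.18, "ax": 0, "ay": 0, "az": 0},
    {"grip": 0.05, "tx": -0.482, "ty": -0.977, "tz": 0.24, "ax": 0, "ay": 0, "az": 0},
    {"grip": 0.05, "tx": -0.482, "ty": -0.977, "tz": 0.24, "ax": 0, "ay": 0, "az": 0},
    {"grip": 0.05, "tx": -0.482, "ty": -0.977, "tz": 0.24, "ax": 0, "ay": 0, "az": 0},
  ],
)

```text
time: 28.05
eef_pos: [0.5646, -0.1804, 0.1304]
tcp_rot: [3.141, -0.0, -3.122]
ft_force: [0.9, -0.3, -1.6]
gripper_width: 0.157
grasp_force: 40.0
```

Run:
```python
from h import *
s=env.observe(); print(s['eef_pos'],s['tcp_rot'],s['gripper_width'],s['q'].round(2))
snap('wrist','w7',crop=(0,60,480,260),scale=1.6)
```

```text
[ 0.56456874 -0.18037699  0.13042366] [ 3.14112547e+00 -4.20585757e-04 -3.12192205e+00] 0.15727024129202657 [-0.5   0.55  1.57  0.    1.02 -2.09]
```

View pics/w7.png

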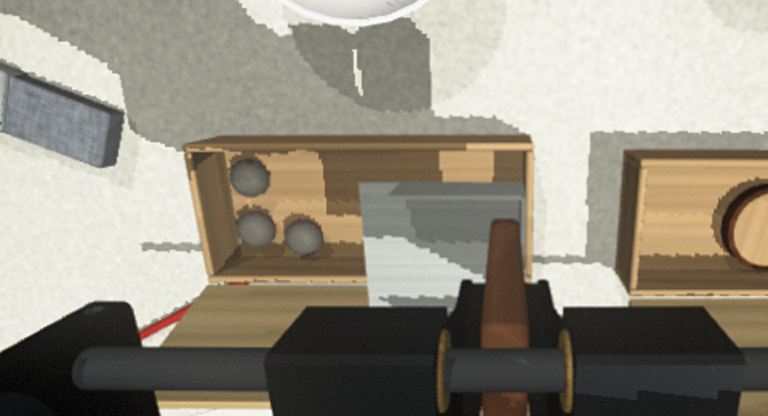

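The view shows the case-a rim corners at about (184,149), (532,148), (208,282) and (532,280), three pebbles, and the pan's near lip corner at (360,183).

Run:
```python
from h import *
w=load('w7'); q=lambda u,z: plane(w,(u[0]/1.6,u[1]/1.6+60),z)
C=[q(u,.042) for u in((184,149),(532,148),(532,280),(208,281))]
print('rim',[c.round(4)[:2] for c in C],'len',np.linalg.norm(C[0]-C[1]).round(4),np.linalg.norm(C[2]-C[1]).round(4),'centre',np.mean(C,0).round(4))
for a,b in((0,1),(3,2)): d=C[b]-C[a]; print('yaw',np.degrees(np.arctan2(-d[0],d[1])).round(2))
s=env.observe(); R=Ro.from_euler('xyz',s['tcp_rot'])
P=s['eef_pos']+R.apply([[.034,-.072,.033],[-.036,-.072,.033]]); uv=proj(w,P); print('pred lip corners',((uv-[0,60])*1.6).round(0).tolist(),P.round(4).tolist())
print('seen corner',q((360,183),.098).round(4), q((371,300),.098).round(4))
for u in((250,178),(256,228),(304,236)): print('peb',q(u,.013).round(4))
```

```text
rim [array([ 0.528 , -0.3734]), array([ 0.5236, -0.1657]), array([ 0.6082, -0.1625]), array([ 0.6135, -0.3725])] len 0.2077 0.0847 centre [ 0.5683 -0.2685  0.042 ]
yaw 1.22
yaw 1.46
pred lip corners [[357.0, 179.0], [369.0, 309.0]] [[0.5324, -0.2534, 0.0978], [0.6024, -0.2521, 0.0979]]
seen corner [ 0.5344 -0.2522  0.098 ] [ 0.597  -0.2507  0.098 ]
peb [ 0.5512 -0.3512  0.013 ]
peb [ 0.5861 -0.3517  0.013 ]
peb [ 0.5912 -0.3189  0.013 ]
```

move_arm(
  series=[
    {"grip": 0.05, "tx": 0, "ty": -0.06, "tz": 0, "ax": 0, "ay": 0, "az": 0},
    {"grip": 0.05, "tx": 0, "ty": -0.06, "tz": 0, "ax": 0, "ay": 0, "az": 0},
    {"grip": 0.05, "tx": 0, "ty": -0.06, "tz": 0.1, "ax": 0, "ay": 0, "az": 0},
    {"grip": 0.05, "tx": 0, "ty": -0.06, "tz": 0.18, "ax": 0, "ay": 0, "az": 0},
    {"grip": 0.05, "tx": 0, "ty": -0.06, "tz": 0.26, "ax": 0, "ay": 0, "az": 0},
    {"grip": 0.05, "tx": 0, "ty": -0.06, "tz": 0.32, "ax": 0, "ay": 0, "az": 0},
    {"grip": 0.05, "tx": 0, "ty": -0.06, "tz": 0.35, "ax": 0, "ay": 0, "az": 0},
    {"grip": 0.05, "tx": 0, "ty": -0.06, "tz": 0.36, "ax": 0, "ay": 0, "az": 0},
    {"grip": 0.05, "tx": 0, "ty": -0.06, "tz": 0.36, "ax": 0, "ay": 0, "az": 0},
    {"grip": 0.05, "tx": 0, "ty": -0.06, "tz": 0.36, "ax": 0, "ay": 0, "az": 0},
  ],
)

```text
time: 29.35
eef_pos: [0.5657, -0.1972, 0.0407]
tcp_rot: [-3.141, 0.001, -3.124]
ft_force: [-0.4, 0.1, -1.8]
gripper_width: 0.157
grasp_force: 40.0
```

move_arm(
  series=[
    {"grip": 0.05, "tx": 0, "ty": 0, "tz": 0.002, "ax": 0, "ay": 0, "az": 0},
    {"grip": 0.05, "tx": 0, "ty": 0, "tz": 0.004, "ax": 0, "ay": 0, "az": 0},
    {"grip": 0.05, "tx": 0, "ty": 0, "tz": 0.006, "ax": 0, "ay": 0, "az": 0},
    {"grip": 0.05, "tx": 0, "ty": 0, "tz": 0.006, "ax": 0, "ay": 0, "az": 0},
    {"grip": 0.05, "tx": 0, "ty": 0, "tz": 0.006, "ax": 0, "ay": 0, "az": 0},
    {"grip": 0.05, "tx": 0, "ty": 0, "tz": 0.006, "ax": 0, "ay": 0, "az": 0},
    {"grip": 0.05, "tx": 0, "ty": 0, "tz": 0.006, "ax": 0, "ay": 0, "az": 0},
    {"grip": 0.05, "tx": 0, "ty": 0, "tz": 0.006, "ax": 0, "ay": 0, "az": 0},
    {"grip": 0.05, "tx": 0, "ty": 0, "tz": 0.006, "ax": 0, "ay": 0, "az": 0},
    {"grip": 0.05, "tx": 0, "ty": 0, "tz": 0.006, "ax": 0, "ay": 0, "az": 0},
  ],
)

```text
time: 30.6
eef_pos: [0.5653, -0.197, 0.0391]
tcp_rot: [-3.141, 0.0, -3.124]
ft_force: [-1.6, -0.0, 4.5]
gripper_width: 0.162
grasp_force: 40.0
```

move_arm(
  series=[
    {"grip": 0.05, "tx": 0, "ty": -0.028, "tz": 0, "ax": 0, "ay": 0, "az": 0},
    {"grip": 0.05, "tx": 0, "ty": -0.056, "tz": 0, "ax": 0, "ay": 0, "az": 0},
    {"grip": 0.05, "tx": 0, "ty": -0.084, "tz": 0, "ax": 0, "ay": 0, "az": 0},
    {"grip": 0.05, "tx": 0, "ty": -0.112, "tz": 0, "ax": 0, "ay": 0, "az": 0},
    {"grip": 0.05, "tx": 0, "ty": -0.14, "tz": 0, "ax": 0, "ay": 0, "az": 0},
    {"grip": 0.05, "tx": 0, "ty": -0.168, "tz": 0, "ax": 0, "ay": 0, "az": 0},
    {"grip": 0.05, "tx": 0, "ty": -0.196, "tz": 0, "ax": 0, "ay": 0, "az": 0},
    {"grip": 0.05, "tx": 0, "ty": -0.224, "tz": 0, "ax": 0, "ay": 0, "az": 0},
    {"grip": 0.05, "tx": 0, "ty": -0.252, "tz": 0, "ax": 0, "ay": 0, "az": 0},
    {"grip": 0.05, "tx": 0, "ty": -0.28, "tz": 0, "ax": 0, "ay": 0, "az": 0},
  ],
)

```text
time: 31.85
eef_pos: [0.5671, -0.2662, 0.0391]
tcp_rot: [3.14, 0.001, -3.124]
ft_force: [1.0, 3.6, 5.8]
gripper_width: 0.158
grasp_force: 40.0
```

move_arm(
  series=[
    {"grip": 0.05, "tx": 0, "ty": -0.02, "tz": 0, "ax": 0, "ay": 0, "az": 0},
    {"grip": 0.05, "tx": 0, "ty": -0.04, "tz": 0, "ax": 0, "ay": 0, "az": 0},
    {"grip": 0.05, "tx": 0, "ty": -0.055, "tz": 0, "ax": 0, "ay": 0, "az": 0},
    {"grip": 0.05, "tx": 0, "ty": -0.07, "tz": 0, "ax": 0, "ay": 0, "az": 0},
    {"grip": 0.05, "tx": 0, "ty": -0.08, "tz": 0, "ax": 0, "ay": 0, "az": 0},
    {"grip": 0.05, "tx": 0, "ty": -0.09, "tz": 0, "ax": 0, "ay": 0, "az": 0},
    {"grip": 0.05, "tx": 0, "ty": -0.1, "tz": 0, "ax": 0, "ay": 0, "az": 0},
    {"grip": 0.05, "tx": 0, "ty": -0.106, "tz": 0, "ax": 0, "ay": 0, "az": 0},
    {"grip": 0.05, "tx": 0, "ty": -0.106, "tz": 0, "ax": 0, "ay": 0, "az": 0},
    {"grip": 0.05, "tx": 0, "ty": -0.106, "tz": 0, "ax": 0, "ay": 0, "az": 0},
  ],
)

```text
time: 33.1
eef_pos: [0.5676, -0.2926, 0.0391]
tcp_rot: [3.141, 0.001, -3.124]
ft_force: [0.2, 2.4, 5.1]
gripper_width: 0.156
grasp_force: 40.0
```

Run:
```python
from h import *
s=env.observe(); print(s['eef_pos'],s['tcp_rot'],s['gripper_width'],s['ft_force'],s['torque'])
snap('wrist','w8',crop=(100,60,400,240),scale=1.6)
```

```text
[ 0.56759895 -0.2926302   0.03912081] [ 3.14073391e+00  1.10312545e-03 -3.12383041e+00] 0.1563052281788481 [0.23773625 2.43955867 5.07265394] [ 0.41900895  0.07661234 -0.01315053]
```

View pics/w8.png

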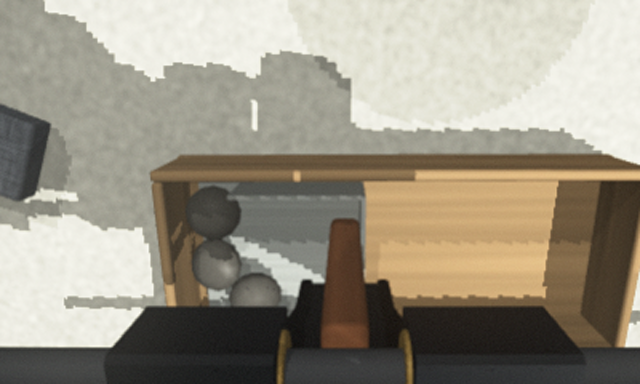

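The pebbles sit against the end wall with the lip under them, pebble centres at (215,212), (217,263) and (256,292). I'll nudge forward, tilt the scoop back and lift.

move_arm(
  series=[
    {"grip": 0.05, "tx": 0, "ty": -0.008, "tz": 0, "ax": 0, "ay": 0, "az": 0},
    {"grip": 0.05, "tx": 0, "ty": 0.005, "tz": -0.002, "ax": 0.033, "ay": 0, "az": 0},
    {"grip": 0.05, "tx": 0, "ty": 0.014, "tz": -0.004, "ax": 0.067, "ay": 0, "az": 0},
    {"grip": 0.05, "tx": 0, "ty": 0.02, "tz": -0.004, "ax": 0.1, "ay": 0, "az": 0},
    {"grip": 0.05, "tx": 0, "ty": 0.022, "tz": -0.004, "ax": 0.133, "ay": 0, "az": 0},
    {"grip": 0.05, "tx": 0, "ty": 0.022, "tz": -0.006, "ax": 0.167, "ay": 0, "az": 0},
    {"grip": 0.05, "tx": 0, "ty": 0.022, "tz": -0.008, "ax": 0.167, "ay": 0, "az": 0},
    {"grip": 0.05, "tx": 0, "ty": 0.024, "tz": -0.06, "ax": 0.167, "ay": 0, "az": 0},
    {"grip": 0.05, "tx": 0, "ty": 0.03, "tz": -0.12, "ax": 0.167, "ay": 0, "az": 0},
    {"grip": 0.05, "tx": 0, "ty": 0.04, "tz": -0.18, "ax": 0.167, "ay": 0, "az": 0},
  ],
)

```text
time: 34.4
eef_pos: [0.5669, -0.2844, 0.0853]
tcp_rot: [-2.617, 0.002, -3.125]
ft_force: [-0.5, -0.4, -2.8]
gripper_width: 0.158
grasp_force: 40.0
```

Run:
```python
from h import *
s=env.observe(); print(s['eef_pos'],s['tcp_rot'],s['gripper_width'],s['ft_force'],s['q'].round(2))
snap('wrist','w9',crop=(100,60,400,240),scale=1.6)
# grey-blob check instead of viewing: pebbles dark grey low saturation inside case A floor in top view
t=snap('top','t9')
im=cv2.imread('pics/t9_raw.png')
def roi(z=.013):
    c=np.array([.568,-.2685]);R=Ro.from_euler('z',1.2,degrees=True)
    P=R.apply([[-.04,-.1,0],[.04,-.1,0],[.04,.1,0],[-.04,.1,0]])+[*c,z]; return proj(t,P).round(1)
print(roi().tolist())
```

```text
[ 0.56690885 -0.28438448  0.08533219] [-2.61698505e+00  1.59543566e-03 -3.12533790e+00] 0.1584823189811932 [-0.4500524  -0.39214626 -2.80944041] [-0.39  0.67  1.68 -0.76  0.72 -1.41]
[[440.9, 173.0], [439.2, 149.8], [379.7, 151.7], [381.0, 174.9]]
```

Run:
```python
from h import *
im0=cv2.imread('pics/side0.png'); im=env.camera('side'); cv2.imwrite('pics/s9.png',im)
for nm,(x,y,w,h) in {'bowl':(346,232,58,42),'tape':(303,204,36,30)}.items():
    r=cv2.matchTemplate(im,im0[y:y+h,x:x+w],cv2.TM_CCOEFF_NORMED); _,m,_,l=cv2.minMaxLoc(r); print(nm,round(m,3),l[0]-x,l[1]-y)
r0=Ro.from_euler('xyz',[np.pi,0,np.pi+np.radians(1)])
O=lambda a:(r0*Ro.from_euler('x',a,degrees=True)).as_euler('xyz')
W1=([.385,-.166,.21],O(30)); print('W1',delta(*W1), 'up',delta([.567,-.27,.21],O(30)))
print('now',env.observe()['tcp_rot'],O(30))
for a,p in((0,[.385,-.173,.13]),(-25,[.385,-.194,.14]),(-45,[.385,-.218,.145]),(-65,[.385,-.245,.15]),(-78,[.385,-.262,.155])): print(a,delta(p,O(a),W1))
```

```text
bowl 0.79 0 0
tape 0.981 0 0
W1 (array([ 0.721,  0.168, -0.676]), array([-0.001,  0.001, -0.001])) up (array([-0.   , -0.201, -0.459]), array([-0.001,  0.001, -0.001]))
now [-2.61596544  0.00335851 -3.1242445 ] [-2.61799388  0.         -3.12413936]
0 (array([0.   , 0.136, 0.291]), array([-0.167, -0.   ,  0.   ]))
-25 (array([0.002, 0.043, 0.298]), array([-0.306, -0.   , -0.   ]))
-45 (array([ 0.004, -0.05 ,  0.329]), array([-0.417,  0.   , -0.   ]))
-65 (array([ 0.006, -0.154,  0.366]), array([-0.528,  0.   , -0.   ]))
-78 (array([ 0.007, -0.223,  0.382]), array([-0.6,  0. , -0. ]))
```

move_arm(
  series=[
    {"grip": 0.05, "tx": 0, "ty": -0.07, "tz": -0.16, "ax": 0, "ay": 0, "az": 0},
    {"grip": 0.05, "tx": 0, "ty": -0.14, "tz": -0.32, "ax": 0, "ay": 0, "az": 0},
    {"grip": 0.05, "tx": 0.05, "ty": -0.2, "tz": -0.46, "ax": 0, "ay": 0, "az": 0},
    {"grip": 0.05, "tx": 0.17, "ty": -0.14, "tz": -0.5, "ax": 0, "ay": 0, "az": 0},
    {"grip": 0.05, "tx": 0.3, "ty": -0.07, "tz": -0.55, "ax": 0, "ay": 0, "az": 0},
    {"grip": 0.05, "tx": 0.43, "ty": 0, "tz": -0.6, "ax": 0, "ay": 0, "az": 0},
    {"grip": 0.05, "tx": 0.56, "ty": 0.08, "tz": -0.64, "ax": 0, "ay": 0, "az": 0},
    {"grip": 0.05, "tx": 0.67, "ty": 0.14, "tz": -0.676, "ax": 0, "ay": 0, "az": 0},
    {"grip": 0.05, "tx": 0.721, "ty": 0.168, "tz": -0.676, "ax": 0, "ay": 0, "az": 0},
    {"grip": 0.05, "tx": 0.721, "ty": 0.168, "tz": -0.676, "ax": 0, "ay": 0, "az": 0},
  ],
)

```text
time: 35.8
eef_pos: [0.384, -0.1656, 0.2086]
tcp_rot: [-2.617, -0.001, -3.123]
ft_force: [1.4, -0.7, -2.5]
gripper_width: 0.16
grasp_force: 40.0
```

Run:
```python
from h import *
s=env.observe(); print(s['time'],s['eef_pos'],s['tcp_rot'],s['ft_force'],s['q'].round(2))
# case A now: top + side raw saved; montage of top case A region and wrist pan region
snap('wrist','w10'); snap('top','t10'); snap('side','s10')
w=cv2.resize(cv2.imread('pics/w10_raw.png')[0:300,100:540],None,fx=1,fy=1)
t=cv2.resize(cv2.imread('pics/t10_raw.png')[125:240,365:460],None,fx=3.4,fy=2.61,interpolation=cv2.INTER_CUBIC)[:300]
t=cv2.resize(t,(323,300)); cv2.imwrite('pics/m10.png',np.hstack([w,t]))
```

```text
35.8 [ 0.38397086 -0.16559089  0.20857359] [-2.61725177e+00 -5.03624307e-04 -3.12319915e+00] [ 1.37608591 -0.7245549  -2.45927933] [-0.28  0.24  2.04 -0.71  0.83 -1.39]
```

View pics/m10.png

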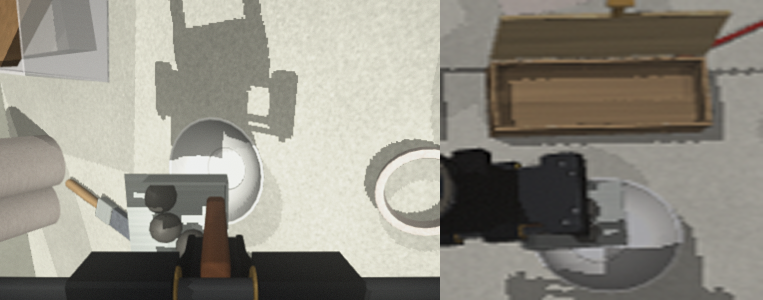

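The pan holds all three pebbles (left half, around (160–190, 200–240)) and the case is empty (right half). Bowl centre is near wrist pixel (315,170).

Run:
```python
from h import *
w=load('w10'); print(plane(w,(315.5,170),.045).round(4))
```

```text
[ 0.3822 -0.2612  0.045 ]
```

move_arm(
  series=[
    {"grip": 0.05, "tx": 0, "ty": 0.07, "tz": 0.14, "ax": -0.05, "ay": 0, "az": 0},
    {"grip": 0.05, "tx": 0, "ty": 0.11, "tz": 0.23, "ax": -0.1, "ay": 0, "az": 0},
    {"grip": 0.05, "tx": 0, "ty": 0.136, "tz": 0.291, "ax": -0.15, "ay": 0, "az": 0},
    {"grip": 0.05, "tx": 0, "ty": 0.115, "tz": 0.292, "ax": -0.2, "ay": 0, "az": 0},
    {"grip": 0.05, "tx": 0.001, "ty": 0.08, "tz": 0.295, "ax": -0.25, "ay": 0, "az": 0},
    {"grip": 0.05, "tx": 0.002, "ty": 0.043, "tz": 0.298, "ax": -0.306, "ay": 0, "az": 0},
    {"grip": 0.05, "tx": 0.003, "ty": 0, "tz": 0.313, "ax": -0.36, "ay": 0, "az": 0},
    {"grip": 0.05, "tx": 0.004, "ty": -0.05, "tz": 0.329, "ax": -0.417, "ay": 0, "az": 0},
    {"grip": 0.05, "tx": 0.005, "ty": -0.1, "tz": 0.347, "ax": -0.47, "ay": 0, "az": 0},
    {"grip": 0.05, "tx": 0.006, "ty": -0.154, "tz": 0.366, "ax": -0.528, "ay": 0, "az": 0},
  ],
)

```text
time: 37.2
eef_pos: [0.3846, -0.2485, 0.1476]
tcp_rot: [2.008, 0.001, -3.124]
ft_force: [0.7, -0.1, -1.4]
gripper_width: 0.158
grasp_force: 40.0
```

Run:
```python
from h import *
s=env.observe(); print(s['time'],s['eef_pos'],s['tcp_rot'],s['ft_force'],s['gripper_width'],s['q'].round(2))
r0=Ro.from_euler('xyz',[np.pi,0,np.pi+np.radians(1)])
O=lambda a:(r0*Ro.from_euler('x',a,degrees=True)).as_euler('xyz')
print(O(-65)); print(delta([.385,-.245,.15],O(-65))); print(delta([.385,-.255,.155],O(-75)))
```

```text
37.2 [ 0.38460951 -0.24848349  0.14757543] [ 2.00776808e+00  1.40576739e-03 -3.12449047e+00] [ 0.72279688 -0.13131002 -1.36623671] 0.15840972005254086 [-1.12  0.9   1.42  0.41  1.9  -2.81]
[ 2.00712864  0.         -3.12413936]
(array([-0.002,  0.015,  0.008]), array([-0.,  0.,  0.]))
(array([-0.001,  0.016, -0.036]), array([-0.056,  0.   ,  0.   ]))
```

Run:
```python
from h import *
r0=Ro.from_euler('xyz',[np.pi,0,np.pi+np.radians(1)])
O=lambda a:(r0*Ro.from_euler('x',a,degrees=True)).as_euler('xyz')
for a,p in((-45,[.385,-.218,.165]),(-25,[.385,-.19,.18]),(0,[.385,-.14,.20])): print(delta(p,O(a)))
w=([.385,-.14,.20],O(0)); print(delta([.40,.08,.20],O(0),w))
```

```text
(array([-0.004,  0.115,  0.081]), array([0.111, 0.   , 0.   ]))
(array([-0.006,  0.216,  0.157]), array([0.222, 0.   , 0.   ]))
(array([-0.009,  0.374,  0.304]), array([0.361, 0.   , 0.   ]))
(array([-0.075,  0.879,  0.   ]), array([0., 0., 0.]))
```

move_arm(
  series=[
    {"grip": 0.05, "tx": 0, "ty": 0, "tz": 0, "ax": 0, "ay": 0, "az": 0},
    {"grip": 0.05, "tx": 0, "ty": 0, "tz": 0, "ax": 0, "ay": 0, "az": 0},
    {"grip": 0.05, "tx": -0.002, "ty": 0.057, "tz": 0.04, "ax": 0.055, "ay": 0, "az": 0},
    {"grip": 0.05, "tx": -0.004, "ty": 0.115, "tz": 0.081, "ax": 0.111, "ay": 0, "az": 0},
    {"grip": 0.05, "tx": -0.005, "ty": 0.165, "tz": 0.12, "ax": 0.167, "ay": 0, "az": 0},
    {"grip": 0.05, "tx": -0.006, "ty": 0.216, "tz": 0.157, "ax": 0.222, "ay": 0, "az": 0},
    {"grip": 0.05, "tx": -0.008, "ty": 0.29, "tz": 0.22, "ax": 0.278, "ay": 0, "az": 0},
    {"grip": 0.05, "tx": -0.009, "ty": 0.35, "tz": 0.28, "ax": 0.333, "ay": 0, "az": 0},
    {"grip": 0.05, "tx": -0.009, "ty": 0.374, "tz": 0.304, "ax": 0.361, "ay": 0, "az": 0},
    {"grip": 0.05, "tx": -0.009, "ty": 0.374, "tz": 0.304, "ax": 0.361, "ay": 0, "az": 0},
  ],
)

```text
time: 38.45
eef_pos: [0.3835, -0.1329, 0.2039]
tcp_rot: [-3.14, 0.003, -3.117]
ft_force: [-0.2, -0.2, -1.1]
gripper_width: 0.157
grasp_force: 40.0
```

move_arm(
  series=[
    {"grip": 0.05, "tx": -0.01, "ty": 0.1, "tz": 0, "ax": 0, "ay": 0, "az": 0},
    {"grip": 0.05, "tx": -0.02, "ty": 0.25, "tz": 0, "ax": 0, "ay": 0, "az": 0},
    {"grip": 0.05, "tx": -0.03, "ty": 0.4, "tz": 0, "ax": 0, "ay": 0, "az": 0},
    {"grip": 0.05, "tx": -0.05, "ty": 0.55, "tz": 0, "ax": 0, "ay": 0, "az": 0},
    {"grip": 0.05, "tx": -0.06, "ty": 0.7, "tz": 0, "ax": 0, "ay": 0, "az": 0},
    {"grip": 0.05, "tx": -0.075, "ty": 0.82, "tz": 0, "ax": 0, "ay": 0, "az": 0},
    {"grip": 0.05, "tx": -0.075, "ty": 0.879, "tz": 0, "ax": 0, "ay": 0, "az": 0},
    {"grip": 0.05, "tx": -0.075, "ty": 0.879, "tz": 0, "ax": 0, "ay": 0, "az": 0},
    {"grip": 0.05, "tx": -0.075, "ty": 0.879, "tz": 0, "ax": 0, "ay": 0, "az": 0},
    {"grip": 0.05, "tx": -0.075, "ty": 0.879, "tz": 0, "ax": 0, "ay": 0, "az": 0},
  ],
)

```text
time: 39.7
eef_pos: [0.3995, 0.0827, 0.2015]
tcp_rot: [-3.141, -0.0, -3.125]
ft_force: [1.2, 0.3, -1.6]
gripper_width: 0.158
grasp_force: 40.0
```

Run:
```python
from h import *
s=env.observe(); print(s['time'],s['eef_pos'],s['tcp_rot'],s['ft_force'],s['gripper_width'],s['q'].round(2))
t=snap('top','t11'); snap('wrist','w11')
im=cv2.imread('pics/t11_raw.png'); c=proj(t,[[.385,-.264,.02]])[0].astype(int)
p=cv2.resize(im[c[1]-30:c[1]+30,c[0]-30:c[0]+30],None,fx=6,fy=6,interpolation=cv2.INTER_CUBIC)
g=cv2.cvtColor(p,cv2.COLOR_BGR2GRAY); m=((g<115)).astype(np.uint8)
print(c,np.percentile(g,[1,10,25,50,75,95]))
b=cv2.imread('pics/top0.png'); 
for u in range(c[1]-24,c[1]+25,2): print(''.join(f'{int(im[u,v].mean()):4d}' for v in range(c[0]-24,c[0]+25,2)))
```

```text
39.7 [0.39949718 0.08267763 0.20147747] [-3.14140441e+00 -7.90560986e-05 -3.12510374e+00] [ 1.16079195  0.32147481 -1.64125546] 0.15752325824377267 [-0.07  0.21  1.93 -0.    1.   -1.66]
[411 216] [ 61.  92. 117. 136. 145. 154.]
 132 127 127 131 129 126 127 130 127 127 128 130 133 130 129 129 130 127 128 140 144 145 140 141 143
 126 126 125 126 126 126 125 124 126 139 159 136  99  98 116 141 153 140 127 126 143 145 143 143 143
 129 129 128 129 126 125 126 138 131  97 105 113 118 120 122 123 122 112 149 140 145 143 142 141 137
 130 129 129 127 126 127 156  99 102 103 118 115 128 130 132 131 130 129 128 119 152 143 142 137 143
 127 128 127 128 130 153  91  99 112 123 130 135 141 142 141 141 139 138 136 131 127 153 142 143 141
 129 130 128 128 148  93  98 100 124 133 140 147 154 153 152 150 147 145 142 138 134 124 149 142 140
 129 128 130 126 113  95 100 118 134 143 123 110  98 159 157 156 155 151 148 145 139 135 137 141 142
 128 131 130 153  87  97 115 131 140 132  73  83  65  78 160 141 152 158 153 149 144 140 134 133 142
 126 129 132 118  92 109 124 137 144 155  66  74  69  51 104 115
[... 952 characters left out ...]
45 146 147 143 143  89 103 113 122 131 135 139 141 143 144 144 142 139 138 134 130 147  88  91
  94  88  89 132 147 146 143  91 104 113 121 127 132 135 136 137 136 136 134 131 128 152  94  90  91
  92  92  92  91 133 146 144 160  93 101 112 117 122 125 127 128 129 128 126 122 141  87  88  92  90
  92  93  93  93 133 144 143 144 121 141 105 106 110 115 118 118 120 112 153 120  87  88  90  90 130
  91  91  94  92 131 145 142 143 145 111  85 133 158 163 162 163 131 103  87  90  92  91  89 127 143
  91  93  92  92  85 145 143 145 144 144 147  90  87  89  90  90  91  91  89  88  90  87 125 140 140
  90  92  92  90  86 145 145 144 138 142 142 144 113  90  90  89  90  88  90  89 125 147 143 142 142
```

All three pebbles show as dark discs in the bowl in the top-view pixels. Now I'll set the scoop down at the mat centre.

move_arm(
  series=[
    {"grip": 0.05, "tx": 0.015, "ty": 0.2, "tz": 0, "ax": 0, "ay": 0, "az": 0},
    {"grip": 0.05, "tx": 0.03, "ty": 0.4, "tz": 0, "ax": 0, "ay": 0, "az": 0},
    {"grip": 0.05, "tx": 0.045, "ty": 0.6, "tz": 0, "ax": 0, "ay": 0, "az": 0},
    {"grip": 0.05, "tx": 0.057, "ty": 0.74, "tz": 0, "ax": 0, "ay": 0, "az": 0},
    {"grip": 0.05, "tx": 0.057, "ty": 0.765, "tz": 0.1, "ax": 0, "ay": 0, "az": 0},
    {"grip": 0.05, "tx": 0.057, "ty": 0.765, "tz": 0.25, "ax": 0, "ay": 0, "az": 0},
    {"grip": 0.05, "tx": 0.057, "ty": 0.765, "tz": 0.4, "ax": 0, "ay": 0, "az": 0},
    {"grip": 0.05, "tx": 0.057, "ty": 0.765, "tz": 0.52, "ax": 0, "ay": 0, "az": 0},
    {"grip": 0.05, "tx": 0.057, "ty": 0.765, "tz": 0.6, "ax": 0, "ay": 0, "az": 0},
    {"grip": 0.05, "tx": 0.057, "ty": 0.765, "tz": 0.63, "ax": 0, "ay": 0, "az": 0},
  ],
)

```text
time: 41.05
eef_pos: [0.3814, 0.274, 0.0428]
tcp_rot: [-3.141, -0.002, -3.124]
ft_force: [-0.5, 0.1, -2.4]
gripper_width: 0.16
grasp_force: 40.0
```

move_arm(
  series=[
    {"grip": 0.05, "tx": 0, "ty": 0, "tz": 0.006, "ax": 0, "ay": 0, "az": 0},
    {"grip": 0.05, "tx": 0, "ty": 0, "tz": 0.012, "ax": 0, "ay": 0, "az": 0},
    {"grip": 0.05, "tx": 0, "ty": 0, "tz": 0.016, "ax": 0, "ay": 0, "az": 0},
    {"grip": 0.05, "tx": 0, "ty": 0, "tz": 0.02, "ax": 0, "ay": 0, "az": 0},
    {"grip": 0.05, "tx": 0, "ty": 0, "tz": 0.022, "ax": 0, "ay": 0, "az": 0},
    {"grip": 0.05, "tx": 0, "ty": 0, "tz": 0.022, "ax": 0, "ay": 0, "az": 0},
    {"grip": 0.05, "tx": 0, "ty": 0, "tz": 0.022, "ax": 0, "ay": 0, "az": 0},
    {"grip": 0.05, "tx": 0, "ty": 0, "tz": 0.022, "ax": 0, "ay": 0, "az": 0},
    {"grip": 0.05, "tx": 0, "ty": 0, "tz": 0.022, "ax": 0, "ay": 0, "az": 0},
    {"grip": 0.05, "tx": 0, "ty": 0, "tz": 0.022, "ax": 0, "ay": 0, "az": 0},
  ],
)

```text
time: 42.3
eef_pos: [0.3817, 0.2745, 0.0384]
tcp_rot: [-3.142, -0.0, -3.124]
ft_force: [0.3, 0.8, -1.5]
gripper_width: 0.155
grasp_force: 40.0
```

move_arm(
  series=[
    {"grip": 0.05, "tx": 0, "ty": 0, "tz": 0.002, "ax": 0, "ay": 0, "az": 0},
    {"grip": 0.05, "tx": 0, "ty": 0, "tz": 0.003, "ax": 0, "ay": 0, "az": 0},
    {"grip": 0.05, "tx": 0, "ty": 0, "tz": 0.004, "ax": 0, "ay": 0, "az": 0},
    {"grip": 0.05, "tx": 0, "ty": 0, "tz": 0.004, "ax": 0, "ay": 0, "az": 0},
    {"grip": 0.05, "tx": 0, "ty": 0, "tz": 0.004, "ax": 0, "ay": 0, "az": 0},
    {"grip": 0.05, "tx": 0, "ty": 0, "tz": 0.004, "ax": 0, "ay": 0, "az": 0},
    {"grip": 0.05, "tx": 0, "ty": 0, "tz": 0.004, "ax": 0, "ay": 0, "az": 0},
    {"grip": 0.05, "tx": 0, "ty": 0, "tz": 0.004, "ax": 0, "ay": 0, "az": 0},
    {"grip": 0.05, "tx": 0, "ty": 0, "tz": 0.004, "ax": 0, "ay": 0, "az": 0},
    {"grip": 0.05, "tx": 0, "ty": 0, "tz": 0.004, "ax": 0, "ay": 0, "az": 0},
  ],
)

```text
time: 43.55
eef_pos: [0.3818, 0.2746, 0.038]
tcp_rot: [3.141, 0.0, -3.124]
ft_force: [-1.5, -0.6, 6.0]
gripper_width: 0.155
grasp_force: 40.0
```

move_arm(
  series=[
    {"grip": 0.4, "tx": 0, "ty": 0, "tz": 0, "ax": 0, "ay": 0, "az": 0},
    {"grip": 1, "tx": 0, "ty": 0, "tz": 0, "ax": 0, "ay": 0, "az": 0},
    {"grip": 1, "tx": 0, "ty": 0, "tz": 0, "ax": 0, "ay": 0, "az": 0},
    {"grip": 1, "tx": 0, "ty": 0, "tz": 0, "ax": 0, "ay": 0, "az": 0},
    {"grip": 1, "tx": 0, "ty": 0, "tz": -0.15, "ax": 0, "ay": 0, "az": 0},
    {"grip": 1, "tx": 0, "ty": 0, "tz": -0.3, "ax": 0, "ay": 0, "az": 0},
    {"grip": 1, "tx": 0, "ty": 0, "tz": -0.5, "ax": 0, "ay": 0, "az": 0},
    {"grip": 1, "tx": 0, "ty": 0, "tz": -0.7, "ax": 0, "ay": 0, "az": 0},
    {"grip": 1, "tx": 0, "ty": 0, "tz": -0.84, "ax": 0, "ay": 0, "az": 0},
    {"grip": 1, "tx": 0, "ty": 0, "tz": -0.84, "ax": 0, "ay": 0, "az": 0},
  ],
)

```text
time: 44.8
eef_pos: [0.3836, 0.2754, 0.2502]
tcp_rot: [3.139, 0.007, -3.124]
ft_force: [0.1, 0.5, 0.4]
gripper_width: 0.994
grasp_force: 0.0
```

Run:
```python
from h import *
s=env.observe(); print(s['time'],s['eef_pos'],s['tcp_rot'],s['ft_force'])
snap('wrist','w12')
p,r=s['eef_pos'],s['tcp_rot']
r1=[np.pi,0,np.pi+np.radians(1.85)]
# close L: bar in open state at hinge(.628,.273)+(.0306,.1067+.042); come in behind with closed fingers
print(delta([.68,.275,.25],r1,(p,r)))
```

```text
44.8 [0.38357711 0.27535455 0.25016766] [ 3.13902747  0.00664617 -3.1235166 ] [0.05449617 0.45563467 0.38347637]
(array([-1.185, -0.023,  0.008]), array([ 0.001,  0.002, -0.005]))
```

move_arm(
  series=[
    {"grip": 1, "tx": -0.1, "ty": 0, "tz": 0, "ax": 0, "ay": 0, "az": -0.005},
    {"grip": 1, "tx": -0.25, "ty": 0, "tz": 0, "ax": 0, "ay": 0, "az": -0.005},
    {"grip": 1, "tx": -0.4, "ty": 0, "tz": 0, "ax": 0, "ay": 0, "az": -0.005},
    {"grip": 1, "tx": -0.55, "ty": 0, "tz": 0, "ax": 0, "ay": 0, "az": -0.005},
    {"grip": 1, "tx": -0.7, "ty": 0, "tz": 0, "ax": 0, "ay": 0, "az": -0.005},
    {"grip": 1, "tx": -0.82, "ty": 0, "tz": 0, "ax": 0, "ay": 0, "az": -0.005},
    {"grip": 1, "tx": -0.9, "ty": 0, "tz": 0, "ax": 0, "ay": 0, "az": -0.005},
    {"grip": 1, "tx": -0.9, "ty": 0, "tz": 0, "ax": 0, "ay": 0, "az": -0.005},
    {"grip": 1, "tx": -0.9, "ty": 0, "tz": 0, "ax": 0, "ay": 0, "az": -0.005},
    {"grip": 1, "tx": -0.9, "ty": 0, "tz": 0, "ax": 0, "ay": 0, "az": -0.005},
  ],
)

```text
time: 46.1
eef_pos: [0.6054, 0.2787, 0.2471]
tcp_rot: [-3.141, -0.002, -3.107]
ft_force: [-0.0, -0.8, -0.2]
gripper_width: 0.998
grasp_force: 0.0
```

Run:
```python
from h import *
r1=[np.pi,0,np.pi+np.radians(1.85)]
print(env.observe()['eef_pos'],delta([.6626,.2753,.2],r1),delta([.6626,.2753,.1046],r1))
for f in np.linspace(1.885,.035,9)[1:]: print(round(.444*(np.cos(f)+.309),3), round(.444*(.951-np.sin(f)),3))
```

```text
[0.60536299 0.27866301 0.24706755] (array([-0.229, -0.021,  0.188]), array([-0.   , -0.   ,  0.001])) (array([-0.229, -0.021,  0.57 ]), array([-0.   , -0.   ,  0.001]))
0.1 -0.02
0.203 -0.017
0.302 0.01
0.392 0.059
0.468 0.127
0.527 0.21
0.566 0.305
0.581 0.407
```

move_arm(
  series=[
    {"grip": 1, "tx": -0.12, "ty": -0.01, "tz": 0.05, "ax": 0, "ay": 0, "az": 0.001},
    {"grip": 1, "tx": -0.229, "ty": -0.021, "tz": 0.12, "ax": 0, "ay": 0, "az": 0.001},
    {"grip": 1, "tx": -0.229, "ty": -0.021, "tz": 0.188, "ax": 0, "ay": 0, "az": 0.001},
    {"grip": 1, "tx": -0.229, "ty": -0.021, "tz": 0.3, "ax": 0, "ay": 0, "az": 0.001},
    {"grip": 1, "tx": -0.229, "ty": -0.021, "tz": 0.42, "ax": 0, "ay": 0, "az": 0.001},
    {"grip": 1, "tx": -0.229, "ty": -0.021, "tz": 0.52, "ax": 0, "ay": 0, "az": 0.001},
    {"grip": 1, "tx": -0.229, "ty": -0.021, "tz": 0.57, "ax": 0, "ay": 0, "az": 0.001},
    {"grip": 1, "tx": -0.229, "ty": -0.021, "tz": 0.57, "ax": 0, "ay": 0, "az": 0.001},
    {"grip": 1, "tx": -0.229, "ty": -0.021, "tz": 0.57, "ax": 0, "ay": 0, "az": 0.001},
    {"grip": 1, "tx": -0.229, "ty": -0.021, "tz": 0.57, "ax": 0, "ay": 0, "az": 0.001},
  ],
)

```text
time: 47.35
eef_pos: [0.6649, 0.2755, 0.1065]
tcp_rot: [3.141, 0.003, -3.111]
ft_force: [-0.4, -0.1, 0.6]
gripper_width: 1.0
grasp_force: 0.0
```

move_arm(
  newtons=12,
  series=[
    {"grip": 0.2, "tx": 0, "ty": 0, "tz": 0, "ax": 0, "ay": 0, "az": 0},
    {"grip": 0.2, "tx": 0, "ty": 0, "tz": 0, "ax": 0, "ay": 0, "az": 0},
    {"grip": 0.2, "tx": 0, "ty": 0, "tz": 0, "ax": 0, "ay": 0, "az": 0},
    {"grip": 0.2, "tx": 0, "ty": 0, "tz": 0, "ax": 0, "ay": 0, "az": 0},
    {"grip": 0.2, "tx": 0, "ty": 0, "tz": 0, "ax": 0, "ay": 0, "az": 0},
    {"grip": 0.2, "tx": 0, "ty": 0, "tz": 0, "ax": 0, "ay": 0, "az": 0},
    {"grip": 0.2, "tx": 0, "ty": 0, "tz": 0, "ax": 0, "ay": 0, "az": 0},
    {"grip": 0.2, "tx": 0, "ty": 0, "tz": 0, "ax": 0, "ay": 0, "az": 0},
    {"grip": 0.2, "tx": 0, "ty": 0, "tz": 0, "ax": 0, "ay": 0, "az": 0},
    {"grip": 0.2, "tx": 0, "ty": 0, "tz": 0, "ax": 0, "ay": 0, "az": 0},
  ],
)

```text
time: 48.6
eef_pos: [0.6641, 0.2754, 0.1049]
tcp_rot: [3.142, 0.0, -3.111]
ft_force: [0.3, -0.3, 0.1]
gripper_width: 0.267
grasp_force: 12.0
```

move_arm(
  series=[
    {"grip": 0.2, "tx": 0.1, "ty": 0, "tz": -0.02, "ax": 0, "ay": 0, "az": 0},
    {"grip": 0.2, "tx": 0.203, "ty": 0, "tz": -0.017, "ax": 0, "ay": 0, "az": 0},
    {"grip": 0.2, "tx": 0.302, "ty": 0, "tz": 0.01, "ax": 0, "ay": 0, "az": 0},
    {"grip": 0.2, "tx": 0.392, "ty": 0, "tz": 0.059, "ax": 0, "ay": 0, "az": 0},
    {"grip": 0.2, "tx": 0.468, "ty": 0, "tz": 0.127, "ax": 0, "ay": 0, "az": 0},
    {"grip": 0.2, "tx": 0.527, "ty": 0, "tz": 0.21, "ax": 0, "ay": 0, "az": 0},
    {"grip": 0.2, "tx": 0.566, "ty": 0, "tz": 0.305, "ax": 0, "ay": 0, "az": 0},
    {"grip": 0.2, "tx": 0.583, "ty": 0, "tz": 0.4, "ax": 0, "ay": 0, "az": 0},
    {"grip": 0.2, "tx": 0.583, "ty": 0, "tz": 0.405, "ax": 0, "ay": 0, "az": 0},
    {"grip": 0.2, "tx": 0.583, "ty": 0, "tz": 0.405, "ax": 0, "ay": 0, "az": 0},
  ],
)

```text
time: 49.85
eef_pos: [0.5178, 0.2707, 0.0039]
tcp_rot: [-3.141, -0.002, -3.111]
ft_force: [-1.2, -0.2, -1.4]
gripper_width: 0.272
grasp_force: 12.0
```

move_arm(
  series=[
    {"grip": 1, "tx": 0, "ty": 0, "tz": 0, "ax": 0, "ay": 0, "az": 0},
    {"grip": 1, "tx": 0, "ty": 0, "tz": 0, "ax": 0, "ay": 0, "az": 0},
    {"grip": 1, "tx": 0, "ty": 0, "tz": 0, "ax": 0, "ay": 0, "az": 0},
    {"grip": 1, "tx": 0, "ty": 0, "tz": 0, "ax": 0, "ay": 0, "az": 0},
    {"grip": 1, "tx": 0, "ty": 0, "tz": -0.2, "ax": 0, "ay": 0, "az": 0},
    {"grip": 1, "tx": 0, "ty": 0, "tz": -0.42, "ax": 0, "ay": 0, "az": 0},
    {"grip": 1, "tx": -0.05, "ty": 0, "tz": -0.65, "ax": 0, "ay": 0, "az": 0},
    {"grip": 1, "tx": -0.15, "ty": -0.1, "tz": -0.85, "ax": 0, "ay": 0, "az": 0},
    {"grip": 1, "tx": -0.25, "ty": -0.25, "tz": -0.95, "ax": 0, "ay": 0, "az": 0},
    {"grip": 1, "tx": -0.3, "ty": -0.4, "tz": -0.95, "ax": 0, "ay": 0, "az": 0},
  ],
)

```text
time: 51.1
eef_pos: [0.5995, 0.1724, 0.2446]
tcp_rot: [3.141, 0.008, -3.111]
ft_force: [-0.9, 0.2, -0.5]
gripper_width: 0.998
grasp_force: 0.0
```

Run:
```python
from h import *
r1=[np.pi,0,np.pi+np.radians(1.05)]
# M: shut grasp (.5089,.0044,.0013)
P=lambda z:[.5089+.111*1.308+.001,.0044+.145*.0183-.001,z]
print(env.observe()['eef_pos'],P(0),delta(P(.2),r1),delta(P(.1035),r1))
```

```text
[0.59946346 0.17242344 0.24460806] [0.655088, 0.006053500000000001, 0] (array([-0.2  , -0.672,  0.18 ]), array([0.   , 0.002, 0.004])) (array([-0.197, -0.672,  0.566]), array([0.   , 0.002, 0.004]))
```

move_arm(
  series=[
    {"grip": 1, "tx": -0.05, "ty": -0.15, "tz": 0, "ax": 0, "ay": 0, "az": 0.004},
    {"grip": 1, "tx": -0.12, "ty": -0.35, "tz": 0, "ax": 0, "ay": 0, "az": 0.004},
    {"grip": 1, "tx": -0.19, "ty": -0.55, "tz": 0.05, "ax": 0, "ay": 0, "az": 0.004},
    {"grip": 1, "tx": -0.225, "ty": -0.673, "tz": 0.1, "ax": 0, "ay": 0, "az": 0.004},
    {"grip": 1, "tx": -0.225, "ty": -0.673, "tz": 0.18, "ax": 0, "ay": 0, "az": 0.004},
    {"grip": 1, "tx": -0.225, "ty": -0.673, "tz": 0.3, "ax": 0, "ay": 0, "az": 0.004},
    {"grip": 1, "tx": -0.225, "ty": -0.673, "tz": 0.42, "ax": 0, "ay": 0, "az": 0.004},
    {"grip": 1, "tx": -0.225, "ty": -0.673, "tz": 0.52, "ax": 0, "ay": 0, "az": 0.004},
    {"grip": 1, "tx": -0.225, "ty": -0.673, "tz": 0.554, "ax": 0, "ay": 0, "az": 0.004},
    {"grip": 1, "tx": -0.225, "ty": -0.673, "tz": 0.554, "ax": 0, "ay": 0, "az": 0.004},
  ],
)

```text
time: 52.35
eef_pos: [0.6576, 0.0067, 0.1024]
tcp_rot: [3.141, -0.001, -3.124]
ft_force: [-1.3, -0.4, -0.2]
gripper_width: 1.0
grasp_force: 0.0
```

move_arm(
  newtons=12,
  series=[
    {"grip": 0.2, "tx": 0, "ty": 0, "tz": 0, "ax": 0, "ay": 0, "az": 0},
    {"grip": 0.2, "tx": 0, "ty": 0, "tz": 0, "ax": 0, "ay": 0, "az": 0},
    {"grip": 0.2, "tx": 0, "ty": 0, "tz": 0, "ax": 0, "ay": 0, "az": 0},
    {"grip": 0.2, "tx": 0, "ty": 0, "tz": 0, "ax": 0, "ay": 0, "az": 0},
    {"grip": 0.2, "tx": 0, "ty": 0, "tz": 0, "ax": 0, "ay": 0, "az": 0},
    {"grip": 0.2, "tx": 0, "ty": 0, "tz": 0, "ax": 0, "ay": 0, "az": 0},
    {"grip": 0.2, "tx": 0, "ty": 0, "tz": 0, "ax": 0, "ay": 0, "az": 0},
    {"grip": 0.2, "tx": 0, "ty": 0, "tz": 0, "ax": 0, "ay": 0, "az": 0},
    {"grip": 0.2, "tx": 0, "ty": 0, "tz": 0, "ax": 0, "ay": 0, "az": 0},
    {"grip": 0.2, "tx": 0, "ty": 0, "tz": 0, "ax": 0, "ay": 0, "az": 0},
  ],
)

```text
time: 53.6
eef_pos: [0.6577, 0.0068, 0.1027]
tcp_rot: [3.141, -0.0, -3.124]
ft_force: [-0.1, 0.8, -0.4]
gripper_width: 0.271
grasp_force: 12.0
```

move_arm(
  series=[
    {"grip": 0.2, "tx": 0.1, "ty": 0, "tz": -0.02, "ax": 0, "ay": 0, "az": 0},
    {"grip": 0.2, "tx": 0.203, "ty": 0, "tz": -0.017, "ax": 0, "ay": 0, "az": 0},
    {"grip": 0.2, "tx": 0.302, "ty": 0, "tz": 0.01, "ax": 0, "ay": 0, "az": 0},
    {"grip": 0.2, "tx": 0.392, "ty": 0, "tz": 0.059, "ax": 0, "ay": 0, "az": 0},
    {"grip": 0.2, "tx": 0.468, "ty": 0, "tz": 0.127, "ax": 0, "ay": 0, "az": 0},
    {"grip": 0.2, "tx": 0.527, "ty": 0, "tz": 0.21, "ax": 0, "ay": 0, "az": 0},
    {"grip": 0.2, "tx": 0.566, "ty": 0, "tz": 0.305, "ax": 0, "ay": 0, "az": 0},
    {"grip": 0.2, "tx": 0.585, "ty": 0, "tz": 0.395, "ax": 0, "ay": 0, "az": 0},
    {"grip": 0.2, "tx": 0.585, "ty": 0, "tz": 0.4, "ax": 0, "ay": 0, "az": 0},
    {"grip": 0.2, "tx": 0.585, "ty": 0, "tz": 0.4, "ax": 0, "ay": 0, "az": 0},
  ],
)

```text
time: 54.85
eef_pos: [0.5118, 0.0042, 0.0031]
tcp_rot: [3.141, -0.0, -3.124]
ft_force: [0.7, 2.3, -0.6]
gripper_width: 0.273
grasp_force: 12.0
```

move_arm(
  series=[
    {"grip": 1, "tx": 0, "ty": 0, "tz": 0, "ax": 0, "ay": 0, "az": 0},
    {"grip": 1, "tx": 0, "ty": 0, "tz": 0, "ax": 0, "ay": 0, "az": 0},
    {"grip": 1, "tx": 0, "ty": 0, "tz": 0, "ax": 0, "ay": 0, "az": 0},
    {"grip": 1, "tx": 0, "ty": 0, "tz": 0, "ax": 0, "ay": 0, "az": 0},
    {"grip": 1, "tx": 0, "ty": 0, "tz": -0.2, "ax": 0, "ay": 0, "az": 0},
    {"grip": 1, "tx": 0, "ty": 0, "tz": -0.42, "ax": 0, "ay": 0, "az": 0},
    {"grip": 1, "tx": -0.05, "ty": 0, "tz": -0.65, "ax": 0, "ay": 0, "az": 0},
    {"grip": 1, "tx": -0.15, "ty": -0.15, "tz": -0.85, "ax": 0, "ay": 0, "az": 0},
    {"grip": 1, "tx": -0.25, "ty": -0.3, "tz": -0.95, "ax": 0, "ay": 0, "az": 0},
    {"grip": 1, "tx": -0.3, "ty": -0.4, "tz": -0.95, "ax": 0, "ay": 0, "az": 0},
  ],
)

```text
time: 56.1
eef_pos: [0.5915, -0.0971, 0.2437]
tcp_rot: [-3.138, 0.007, -3.124]
ft_force: [0.2, -0.6, -0.4]
gripper_width: 0.999
grasp_force: 0.0
```

Run:
```python
from h import *
r1=[np.pi,0,np.pi+np.radians(1.1)]
# R: shut grasp (.5036,-.2693,.0019)
P=lambda z:[.5036+.111*1.308+.002,-.2693+.145*.019+.0005,z]
s=env.observe(); print(s['eef_pos'],s['tcp_rot'],P(0),delta(P(.2),r1),delta(P(.1035),r1))
```

```text
[ 0.5914574  -0.09710068  0.24374278] [-3.13829186  0.00747721 -3.12426802] [0.650788, -0.266045, 0] (array([-0.224, -0.679,  0.179]), array([-0.001,  0.002, -0.001])) (array([-0.221, -0.678,  0.565]), array([-0.001,  0.002, -0.001]))
```

move_arm(
  series=[
    {"grip": 1, "tx": -0.05, "ty": -0.15, "tz": 0, "ax": 0, "ay": 0, "az": 0},
    {"grip": 1, "tx": -0.12, "ty": -0.35, "tz": 0, "ax": 0, "ay": 0, "az": 0},
    {"grip": 1, "tx": -0.19, "ty": -0.55, "tz": 0.05, "ax": 0, "ay": 0, "az": 0},
    {"grip": 1, "tx": -0.24, "ty": -0.677, "tz": 0.1, "ax": 0, "ay": 0, "az": 0},
    {"grip": 1, "tx": -0.24, "ty": -0.677, "tz": 0.18, "ax": 0, "ay": 0, "az": 0},
    {"grip": 1, "tx": -0.24, "ty": -0.677, "tz": 0.3, "ax": 0, "ay": 0, "az": 0},
    {"grip": 1, "tx": -0.24, "ty": -0.677, "tz": 0.42, "ax": 0, "ay": 0, "az": 0},
    {"grip": 1, "tx": -0.24, "ty": -0.677, "tz": 0.52, "ax": 0, "ay": 0, "az": 0},
    {"grip": 1, "tx": -0.24, "ty": -0.677, "tz": 0.555, "ax": 0, "ay": 0, "az": 0},
    {"grip": 1, "tx": -0.24, "ty": -0.677, "tz": 0.555, "ax": 0, "ay": 0, "az": 0},
  ],
)

```text
time: 57.35
eef_pos: [0.6511, -0.2626, 0.101]
tcp_rot: [3.141, -0.001, -3.124]
ft_force: [-0.4, 0.7, 0.8]
gripper_width: 1.001
grasp_force: 0.0
```

move_arm(
  newtons=12,
  series=[
    {"grip": 0.2, "tx": 0, "ty": 0, "tz": 0, "ax": 0, "ay": 0, "az": 0},
    {"grip": 0.2, "tx": 0, "ty": 0, "tz": 0, "ax": 0, "ay": 0, "az": 0},
    {"grip": 0.2, "tx": 0, "ty": 0, "tz": 0, "ax": 0, "ay": 0, "az": 0},
    {"grip": 0.2, "tx": 0, "ty": 0, "tz": 0, "ax": 0, "ay": 0, "az": 0},
    {"grip": 0.2, "tx": 0, "ty": 0, "tz": 0, "ax": 0, "ay": 0, "az": 0},
    {"grip": 0.2, "tx": 0, "ty": 0, "tz": 0, "ax": 0, "ay": 0, "az": 0},
    {"grip": 0.2, "tx": 0, "ty": 0, "tz": 0, "ax": 0, "ay": 0, "az": 0},
    {"grip": 0.2, "tx": 0, "ty": 0, "tz": 0, "ax": 0, "ay": 0, "az": 0},
    {"grip": 0.2, "tx": 0, "ty": 0, "tz": 0, "ax": 0, "ay": 0, "az": 0},
    {"grip": 0.2, "tx": 0, "ty": 0, "tz": 0, "ax": 0, "ay": 0, "az": 0},
  ],
)

```text
time: 58.6
eef_pos: [0.6515, -0.2663, 0.1014]
tcp_rot: [-3.136, 0.001, -3.124]
ft_force: [-0.0, -6.4, -2.5]
gripper_width: 0.274
grasp_force: 12.0
```

move_arm(
  series=[
    {"grip": 0.2, "tx": 0.1, "ty": 0, "tz": -0.02, "ax": 0, "ay": 0, "az": 0},
    {"grip": 0.2, "tx": 0.203, "ty": 0, "tz": -0.017, "ax": 0, "ay": 0, "az": 0},
    {"grip": 0.2, "tx": 0.302, "ty": 0, "tz": 0.01, "ax": 0, "ay": 0, "az": 0},
    {"grip": 0.2, "tx": 0.392, "ty": 0, "tz": 0.059, "ax": 0, "ay": 0, "az": 0},
    {"grip": 0.2, "tx": 0.468, "ty": 0, "tz": 0.127, "ax": 0, "ay": 0, "az": 0},
    {"grip": 0.2, "tx": 0.527, "ty": 0, "tz": 0.21, "ax": 0, "ay": 0, "az": 0},
    {"grip": 0.2, "tx": 0.566, "ty": 0, "tz": 0.3, "ax": 0, "ay": 0, "az": 0},
    {"grip": 0.2, "tx": 0.583, "ty": 0, "tz": 0.39, "ax": 0, "ay": 0, "az": 0},
    {"grip": 0.2, "tx": 0.583, "ty": 0, "tz": 0.395, "ax": 0, "ay": 0, "az": 0},
    {"grip": 0.2, "tx": 0.583, "ty": 0, "tz": 0.395, "ax": 0, "ay": 0, "az": 0},
  ],
)

```text
time: 59.85
eef_pos: [0.5067, -0.2693, 0.003]
tcp_rot: [-3.136, 0.002, -3.122]
ft_force: [-3.0, -7.4, -0.4]
gripper_width: 0.271
grasp_force: 12.0
```

move_arm(
  series=[
    {"grip": 1, "tx": 0, "ty": 0, "tz": 0, "ax": 0, "ay": 0, "az": 0},
    {"grip": 1, "tx": 0, "ty": 0, "tz": 0, "ax": 0, "ay": 0, "az": 0},
    {"grip": 1, "tx": 0, "ty": 0, "tz": 0, "ax": 0, "ay": 0, "az": 0},
    {"grip": 1, "tx": 0, "ty": 0, "tz": 0, "ax": 0, "ay": 0, "az": 0},
    {"grip": 1, "tx": 0, "ty": 0, "tz": -0.2, "ax": 0, "ay": 0, "az": 0},
    {"grip": 1, "tx": 0, "ty": 0, "tz": -0.42, "ax": 0, "ay": 0, "az": 0},
    {"grip": 1, "tx": 0.05, "ty": 0.1, "tz": -0.65, "ax": 0, "ay": 0, "az": 0},
    {"grip": 1, "tx": 0.15, "ty": 0.3, "tz": -0.85, "ax": 0, "ay": 0, "az": 0},
    {"grip": 1, "tx": 0.2, "ty": 0.5, "tz": -1, "ax": 0, "ay": 0, "az": 0},
    {"grip": 1, "tx": 0.25, "ty": 0.7, "tz": -1, "ax": 0, "ay": 0, "az": 0},
  ],
)

```text
time: 61.1
eef_pos: [0.4417, -0.0925, 0.2552]
tcp_rot: [-3.139, 0.006, -3.125]
ft_force: [0.4, 0.7, -0.3]
gripper_width: 0.997
grasp_force: 0.0
```

move_arm(
  series=[
    {"grip": 1, "tx": 0, "ty": 0.2, "tz": -0.1, "ax": 0, "ay": 0, "az": 0},
    {"grip": 1, "tx": 0, "ty": 0.3, "tz": -0.2, "ax": 0, "ay": 0, "az": 0},
    {"grip": 1, "tx": 0, "ty": 0.3, "tz": -0.3, "ax": 0, "ay": 0, "az": 0},
    {"grip": 1, "tx": 0, "ty": 0.3, "tz": -0.3, "ax": 0, "ay": 0, "az": 0},
    {"grip": 1, "tx": 0, "ty": 0.3, "tz": -0.3, "ax": 0, "ay": 0, "az": 0},
    {"grip": 1, "tx": 0, "ty": 0.3, "tz": -0.3, "ax": 0, "ay": 0, "az": 0},
    {"grip": 1, "tx": 0, "ty": 0.3, "tz": -0.3, "ax": 0, "ay": 0, "az": 0},
    {"grip": 1, "tx": 0, "ty": 0.3, "tz": -0.3, "ax": 0, "ay": 0, "az": 0},
    {"grip": 1, "tx": 0, "ty": 0.3, "tz": -0.3, "ax": 0, "ay": 0, "az": 0},
    {"grip": 1, "tx": 0, "ty": 0.3, "tz": -0.3, "ax": 0, "ay": 0, "az": 0},
  ],
)

```text
time: 62.35
eef_pos: [0.4391, -0.0179, 0.3275]
tcp_rot: [3.142, -0.0, -3.124]
ft_force: [0.1, -0.2, -0.2]
gripper_width: 1.0
grasp_force: 0.0
```

Run:
```python
from h import *
s=env.observe(); print(s['time'],s['eef_pos'],s['ft_force'],s['dq'].round(3))
snap('wrist','w13'); snap('top','t13'); snap('side','s13')
w=cv2.imread('pics/w13_raw.png')[0:280]
t=cv2.resize(cv2.imread('pics/t13_raw.png')[130:250,210:450],(640,320),interpolation=cv2.INTER_CUBIC)
cv2.imwrite('pics/m13.png',np.vstack([w,t]))
```

```text
62.35 [ 0.43906402 -0.01793272  0.32746961] [ 0.09424352 -0.16102926 -0.18912564] [ 0.    -0.002 -0.001  0.    -0.001  0.001]
```

View pics/m13.png

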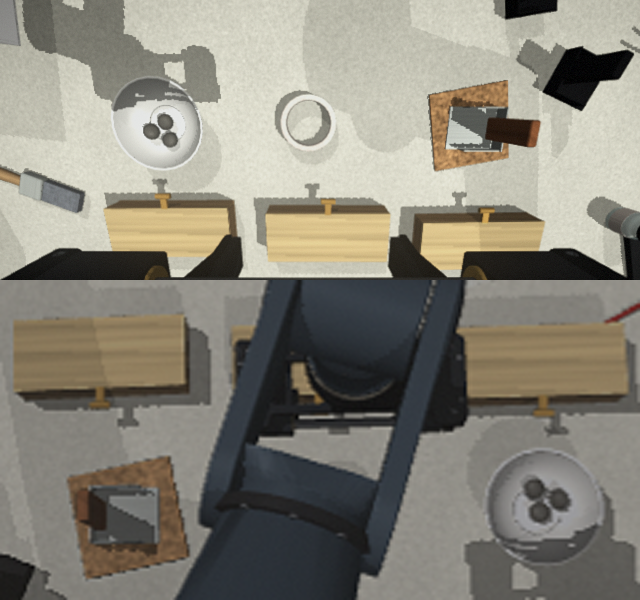

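All lids are shut and the three pebbles lie in the bowl at about (160,127). The scoop stands upright with its pan centred on the mat at about (478,127). The tape and brush are where they were. Handing in.

Run:
```python
from h import *
w=load('w13'); print('scoop mid',plane(w,(474,129),.006).round(3),'mat ~(.383,.242)')
print(env.hand_in())
```

```text
scoop mid [0.386 0.248 0.006] mat ~(.383,.242)
the job is handed in; nothing more can be done
None
```

I handed the job in at 62 s: all three pebbles are in the bowl, the scoop stands upright on its mat, all three lids are shut, and the tape and brush look undisturbed. I did not check the ink jar closely, and the hand-in gave no verdict.

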